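# Pack up the coin display case

## Robot

A 6-joint arm with a two-finger parallel gripper is mounted at the origin on the work surface. World frame = base frame: x ahead of the robot, y to its left, z up, the work surface at z = 0. Lengths are in mm, angles in rad, forces in N, time in s.
With the tool pointing down it reaches from about 350 to 850 mm from the base axis. Payload 8.1 kg.
Tool frame: the origin (TCP) lies midway between the tips of the shut fingers; the grasp point (between the pads) lies 19 mm behind it; z points along the fingers, y is the line along which they close (so a half turn about z gives the same grasp; the last joint's range is limited). The gripper opens to 93 mm and grips with 3 to 60 N. Pads are 15 mm wide; open, the fingers measure 128 mm over their backs; the gripper's body (75 mm by 188 mm) begins 65 mm behind the grasp point.
Start: joints at [1.02, 0.13, 1.488, -0, 1.523, -0.085], TCP at [269.463, 536.092, 195.835] pointing down, gripper open.
Joint ranges: [-2.96, 2.96], [-0.89, 2.26], [0.02, 2.5], [-1.34, 4.48], [0, 2.73], [-2.66, 2.66]. Speed limits (rad/s): [2.39, 2.39, 2.79, 3.14, 3.14, 3.14].

## Interface

Orientations are given as a unit quaternion [x, y, z, w].
In Python, from plant import ctrl, imaging gives the robot as it stands.
- The arm moves only by the tool arm_command, never from a script. Its argument "series" is a list of rows, each an object with "angular": the turn, a rotation vector about the tool's x, y, z in degrees, a list of three; "slide": the shift along the tool's x, y, z in m, a list of three; "jaw": the opening, from -1 (shut) to 1 (fully open). In form: [{"angular": [wx, wy, wz], "slide": [tx, ty, tz], "jaw": jaw}, ...]. A call has 1 to 20 rows; each row is the pose to reach, as a shift and turn from the pose commanded when the call began, along the tool's axes at that moment; what a row does not reach only later rows make up. A row lasts 1/12 s, in which the tool goes at most 41.7 mm and 7.16 degrees, less where a joint would pass 70% of its speed; a pose out of reach is approached as far as the arm can. A call with a gripper value outside its range is refused whole. The fingers move at their own pace and stop on an object; the grip force is fixed at half the most. Time passes only in rows, so rows that repeat a pose let the fingers close. It gives the time, the measured TCP pose, the force, the opening and the grip force at its end, in the units of the state.
- ctrl.get_state(): the state, without advancing time (a new reading comes with each control period).
- imaging.camera(name): name is "side" or "top"; returns (picture, depth): 384x512x3 uint8, blue, green, red; 384x512 float32, mm along the optical axis (not along the pixel's ray), 0 where there is no reading.
- imaging.get_calibration(name): a dict with "mtx" (3x3 intrinsics, pixels), "R" (3x3) and "t" (3): a world point X has camera coordinates R X + t. Camera axes: x right, y down, z forward; pixel columns grow to the right and rows downward; lengths in mm; the calibration is good to about 2 mm. A picture is of the moment at which its call begins. get_calibration takes no time and is no camera call.
- ctrl.close_job(): hands the job in; it is judged then, once.
The state is a dict: "time_s": time; "q": joint angles; "dq": joint speeds; "tau": joint torques, N m; "position": TCP position; "tool_rot": TCP orientation; "wrist_force": force on the tool from outside, world axes, zero at the start; "moment": the same for the moment, N m; "finger_gap": opening from 0.0 (shut) to 1.0 (fully open); "gripper_force": force on a finger pad.
Only numpy, scipy, OpenCV 4.12 (cv2) and the standard library are available. Lean on these libraries where they do the work, as an engineer would, in place of code of your own. Each camera call takes 0.05 s, during which the arm holds its last target. There are 200 camera calls.

## Task

Pack up this coin stall's display case: throw every crumpled paper ball, in the case or on the table, into the waste bin, and lay the boxed coin sets from the table flat on the red bed inside the case. Then swing the lid fully shut, and only after that turn both turnbuttons on the case's ledge so that they point straight across the lid's edge and lock it. Leave the mug and the steel beaker standing where they are.

Things in the scene. Friction and masses are not known exactly. Their poses are not given: they have to be found in the camera images.
- case: Fixed shallow black case with a red bed. Tray 260 (x) x 220 (y) x 42 mm high, walls 10 mm; bed top 8 mm above the table. Origin: centre of the tray's underside on the table; z up. Lid hinge along its +y side; along its -y side a solid ledge 42 mm high, y -110 to -165 mm, carries two turnbuttons. Turned up to 0.25 rad from the world's axes.
- lid (a joint): Lid angle: 0 fully shut (level), grows as it opens; starts open at 1.65 to 1.85. Clear panel in an aluminium frame, 260 x 220 x 8 mm, 0.25 kg, stiff hinge: stays where left, about 4 N at the free edge moves it. Shut, its top is 50 mm above the table. It cannot shut on a paper ball nor on sets laid one on another.
- lid_hinge (a point): Middle of the lid's hinge line, which runs along the case's x: at (0, 110, 46) mm in the case's frame.
- lid_edge (a point): Middle of the lid's free edge (moves with the lid), 220 mm from the hinge line.
- button_near (a joint): Turnbutton nearer the robot, vertical pivot. 0: straight across the lid's edge (locked, case +y); positive anticlockwise from above; range -2 to 2, stays where left; starts 1.35 to 1.8 (along case -x, clear of the lid). Aluminium bar 24 wide, 55 mm from pivot to tip, underside 51.5 mm above the table; on it a fin 10 thick, from 10 mm behind the pivot to 50 ahead, its top 81.5 mm above the table.
- button_far (a joint): The same for the other turnbutton, farther from the robot: 0 locked, starts at -1.8 to -1.35 (pointing along the case's +x, clear of the lid).
- pivot_near (a point): Point on the near turnbutton's pivot axis at mid-height of its fin: (-75, -140, 75.5) mm in the case's frame.
- pivot_far (a point): The same for the far turnbutton: (75, -140, 75.5) mm in the case's frame.
- tip_near (a point): Top of the near turnbutton's fin at its pointing end, 50 mm from the pivot axis.
- tip_far (a point): Top of the far turnbutton's fin at its pointing end, 50 mm from the pivot axis.
- bin: Grey open-topped waste bin, fixed, 180 x 180 x 120 mm high, walls 6 mm. Origin: centre of its underside on the table; z up.
- ball_a: Crumpled ball of packing paper, starts on the red bed of the case, squashed and faceted, about 58 mm across and 46 mm high, 30 g. Origin: its centre, 22 mm above its flat underside. May be absent.
- ball_b: Crumpled ball of packing paper, starts on the red bed of the case, squashed and faceted, about 58 mm across and 46 mm high, 30 g. Origin: its centre, 22 mm above its flat underside. May be absent.
- ball_c: Crumpled ball of packing paper, starts on the red bed of the case, squashed and faceted, about 58 mm across and 46 mm high, 30 g. Origin: its centre, 22 mm above its flat underside. May be absent.
- ball_d: Crumpled ball of packing paper, starts on the table, squashed and faceted, about 58 mm across and 46 mm high, 30 g. Origin: its centre, 22 mm above its flat underside. May be absent.
- set_a: Boxed coin set: flat grey box 55 (its x) x 100 (its y) x 24 mm high with two coins on its white top, 150 g, starts on the table to the right of the case. Origin: centre of its underside; z up. May be absent.
- set_b: Boxed coin set: flat grey box 55 (its x) x 100 (its y) x 24 mm high with two coins on its white top, 150 g, starts on the table to the right of the case. Origin: centre of its underside; z up. May be absent.
- mug: Bystander: blue mug, 84 mm across and 85 mm high, beyond the case's lid on the left. Origin: centre of its underside, z up.
- beaker: Bystander: steel beaker, 74 mm across and 100 mm high, beyond the case's lid on the left. Origin: centre of its underside, z up.
Mind the look-alikes: they are no part of the job. Leave any yellow look-alike of the ball_d alone. What is shaped like the ball_b but black is not meant.

How it is judged:
By the outcome, as a careful person would: the job done as asked, in the order asked, and still so for the second after the job is handed in, with the robot touching nothing.
Of ball_a, ball_b, ball_c, ball_d only 3 to 4 are there at a start; the rules pass over those that are not, and their reading is None.
Of set_a, set_b only 1 to 2 are there at a start; the rules pass over those that are not, and their reading is None.
At some moment in a run one of ball_a, ball_b, ball_c, set_a, set_b may be knocked a few centimetres aside while the robot is not near it.
Once in a run the grip may slacken for a moment while it holds something.
It also fails if it takes over 210 s, if anything falls off the work surface, if the arm or the gripper's body presses on something with over 40 N, if the wrist force passes 120 N, or if a joint passes its speed limit or range.

## Working session

There is one attempt and no reset: what is moved stays moved. The work goes in short steps, Python scripts to look and compute and a tool call to move; the robot and the scene stay as the last step left them, time stands still between calls to the robot, and variables do not carry over. Pictures are saved under pics/ and viewed, at most 14 in all, crops included, and the job is handed in when it is done.

Besides the shell and the picture viewer there is one more tool, called by a JSON object that holds its "method" and its "body". arm_command: Moves the arm, as the interface text tells. Its arguments: {"type":"object","properties":{"series":{"type":"array"}},"required":["series"]}

```bash
ls; mkdir -p pics
cat > h.py <<'E'
import numpy as np,cv2
from plant import ctrl,imaging
def shot(n,f=None):
    p,d=imaging.camera(n)
    if f: cv2.imwrite('pics/'+f,p)
    c=imaging.get_calibration(n); K,R,t=[np.array(c[k],float) for k in('mtx','R','t')]
    v,u=np.mgrid[:384,:512]
    C=np.stack([(u-K[0,2])/K[0,0]*d,(v-K[1,2])/K[1,1]*d,d],-1)
    W=(C-t.ravel())@R; W[d==0]=np.nan
    return p,d,W
def proj(n,X):
    c=imaging.get_calibration(n); K,R,t=[np.array(c[k],float) for k in('mtx','R','t')]
    x=K@(R@np.array(X,float)+t.ravel()); return x[:2]/x[2]
E
python3 - <<'E'
from h import *
out=[]
for n in('side','top'):
    p,d,W=shot(n); out.append(p); np.savez('/tmp/%s0.npz'%n,p=p,d=d,W=W)
    cv2.imwrite('pics/%s0.png'%n,cv2.resize(p,(768,576)))
    c=imaging.get_calibration(n);print(n,-np.array(c['R']).T@np.array(c['t']).ravel())
print(ctrl.get_state())
E
```

```text
pics
side [ -14.01971197 -620.66955746  976.49279879]
top [ 505.77288685   39.20907504 1222.82829651]
{'time_s': 0.1, 'q': array([ 1.01958890e+00,  1.31125148e-01,  1.48916163e+00, -3.72689367e-06,
        1.52299839e+00, -8.54069610e-02]), 'dq': array([-0.0005116 , -0.00134321, -0.00424286, -0.00170993, -0.00078212,
       -0.00088221]), 'tau': array([ 1.44590438e-03, -5.61343002e+01, -4.93094051e+01,  7.70202535e-02,
        2.92001705e-02, -5.29712679e-05]), 'position': array([269.17769998, 535.61270268, 194.87358638]), 'tool_rot': array([ 2.30800248e-01,  9.73000786e-01, -8.04330266e-04, -2.63076587e-04]), 'wrist_force': array([ 0.06148818,  0.17401746, -1.26216098]), 'moment': array([-0.0452206 , -0.00074542,  0.04574403]), 'gripper_force': 0.0, 'finger_gap': 0.9984066297899259}
```

View pics/side0.png

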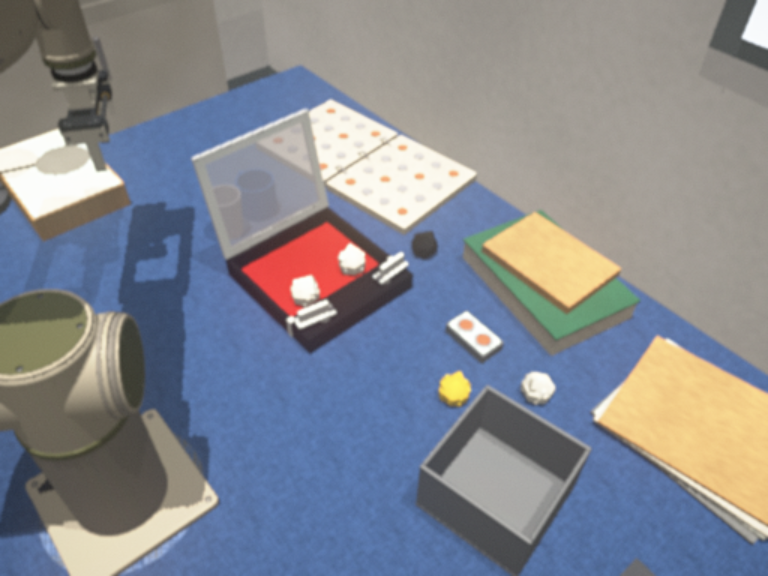

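View pics/top0.png

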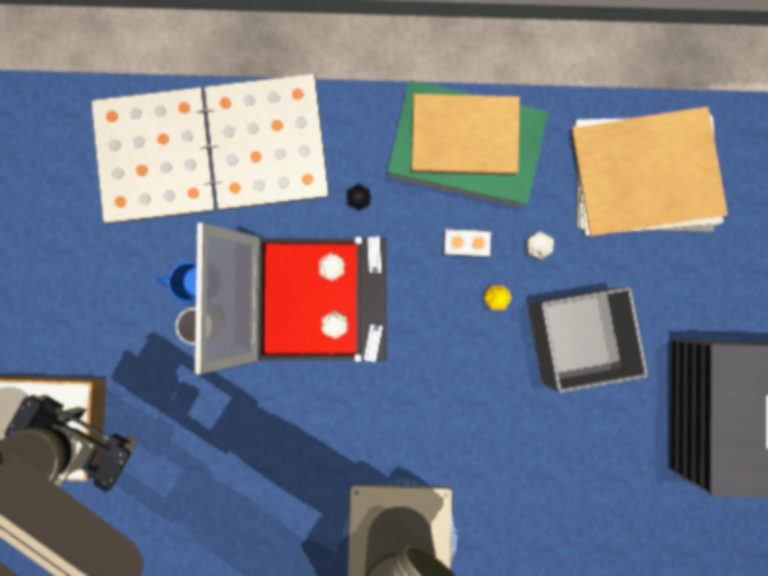

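The top view (768 px scale) shows two white balls on the bed at (332,266) and (335,324), and a third on the table at (540,245). There is one set at (468,243) and the bin at (588,340). The yellow (498,298) and black (358,197) balls are decoys. The lid is open, with the mug and beaker behind it at about (185,281) and (193,326).

```bash
cat > meas.py <<'E'
from h import *
def blobs(p,W,mask,amin=40):
    n,l,s,c=cv2.connectedComponentsWithStats(mask.astype(np.uint8))
    r=[]
    for i in range(1,n):
        if s[i,4]<amin: continue
        r.append((l==i,s[i,4],c[i]))
    return r
def report(n,p,W):
    hsv=cv2.cvtColor(p,cv2.COLOR_BGR2HSV);H,S,V=[hsv[...,i].astype(int) for i in range(3)]
    x,y,z=W[...,0],W[...,1],W[...,2]
    work=(x>250)&(x<800)&(y>-520)&(y<330)
    for name,m in(('red',(S>150)&((H<8)|(H>172))&work),('white',(S<60)&(V>150)&work&(z<95)&(z>8)),('grey',(z>100)&(z<135)&work&(y<-150)),):
        for mm,a,c in blobs(p,W,m):
            P=W[mm];P=P[np.isfinite(P[:,0])]
            if name!='white':
                rr=cv2.minAreaRect(P[:,:2].astype(np.float32))
            else: 
                top=P[P[:,2]>np.percentile(P[:,2],40)]
                rr=cv2.minAreaRect(P[:,:2].astype(np.float32))
            print(n,name,a,'px',c.round(1),'med',np.median(P,0).round(1),'mid',((np.percentile(P,2,0)+np.percentile(P,98,0))/2).round(1),'zmax',np.percentile(P[:,2],97).round(1),'rect',np.round(rr[0],1),np.round(rr[1],1),round(rr[2],1))
E
python3 - <<'E'
from meas import *
for n in('side','top'):
    f=np.load('/tmp/%s0.npz'%n); report(n,f['p'],f['W'])
E
```

```text
side red 2157 px [200.5 176.8] med [507.5 241.7   6.4] mid [511.8 222.    6.7] zmax 10.7 rect [507.5 207.4] [243.6 208. ] 1.2
side red 60 px [246.4 175.2] med [618.3 148.6   6.4] mid [611.9 153.9   7. ] zmax 10.7 rect [617.3 147.4] [53.8 24. ] 46.7
side white 700 px [258.8 137.2] med [754.4 258.1  20.2] mid [756.1 253.6  19.2] zmax 24.2 rect [754.6 252.4] [ 90.4 155. ] 0.1
side white 875 px [185.  146.9] med [517.5 318.3  68.4] mid [504.4 318.4  71.1] zmax 92.9 rect [504.7 319.3] [259.6  19. ] 1.4
side white 224 px [234.2 172.5] med [570.6 153.9  43.4] mid [573.4 157.3  38.2] zmax 55.3 rect [572.9 156.9] [45.3 49.1] 50.2
side white 101 px [258.5 175.8] med [602.6  71.1  77.7] mid [602.1  87.7  60.8] zmax 82.3 rect [605.8  82.1] [80.7 45.6] 17.8
side white 93 px [261.9 181. ] med [602.1  62.7  56.5] mid [603.8  63.   58.1] zmax 64.1 rect [604.7  62.8] [77.5 12.2] 6.3
side white 515 px [205.3 201.5] med [436.9 105.2  51.1] mid [426.2 110.7  49.6] zmax 81.4 rect [431.8 131. ] [160.6  86.7] 76.2
side white 412 px [316.2 222.3] med [ 635.2 -131.5   23.5] mid [ 638.2 -130.    23.7] zmax 27
[... 1684 characters left out ...]
 58.4 rect [453.8 150.7] [46.9 47.2] 84.3
top white 94 px [383.7 220.9] med [ 457.8 -374.7    9.6] mid [ 452.5 -369.9   10.5] zmax 12.8 rect [ 453.9 -366.3] [48.1 78.8] 67.3
top white 100 px [398.4 229.4] med [ 418.9 -421.5    9.2] mid [ 434.8 -413.4   10.2] zmax 12.2 rect [ 429.6 -423.7] [ 35.2 117.5] 72.5
top white 204 px [248.2 228.7] med [419.2  68.4  59.3] mid [419.1  68.3  63.3] zmax 85.0 rect [418.1  69. ] [26.8 78.2] 80.4
top white 61 px [380.1 238.7] med [ 394.  -360.4    9.3] mid [ 395.6 -359.8   10.2] zmax 12.1 rect [ 394.4 -359.5] [34.9 57.9] 17.1
top grey 821 px [397.1 228. ] med [ 434.7 -383.9  118.5] mid [ 443.1 -369.7  112.5] zmax 123.9 rect [ 443.1 -370.7] [180.  182.2] 11.8
```

The two views agree:

| Item | World position (mm) | Notes |
|---|---|---|
| Case | (507, 208) | turned about 1.5° |
| Bed balls | (577, 160), (454, 150) | top z about 55 |
| Table ball | (637, -285) | top z about 50 |
| Set | (639, -129) | top z about 25, long axis along y |
| Bin | (443, -371) | rim z 120 |

My first move goes up over the lid to a point above the bed, squared to the world axes.

{"method": "arm_command", "body": {"series": [{"angular":[0,0,0],"slide":[0,0,-0.04],"jaw":0.6},{"angular":[0,0,0],"slide":[0,0,-0.08],"jaw":0.6},{"angular":[0,0,0],"slide":[0,0,-0.12],"jaw":0.6},{"angular":[0,0,0],"slide":[0,0,-0.15],"jaw":0.6},{"angular":[0,0,63.3],"slide":[-0.338,-0.262,-0.15],"jaw":0.6},{"angular":[0,0,63.3],"slide":[-0.338,-0.262,-0.15],"jaw":0.6},{"angular":[0,0,63.3],"slide":[-0.338,-0.262,-0.15],"jaw":0.6},{"angular":[0,0,63.3],"slide":[-0.338,-0.262,-0.15],"jaw":0.6},{"angular":[0,0,63.3],"slide":[-0.338,-0.262,-0.15],"jaw":0.6},{"angular":[0,0,63.3],"slide":[-0.338,-0.262,-0.15],"jaw":0.6},{"angular":[0,0,63.3],"slide":[-0.338,-0.262,-0.15],"jaw":0.6},{"angular":[0,0,63.3],"slide":[-0.338,-0.262,-0.15],"jaw":0.6},{"angular":[0,0,63.3],"slide":[-0.338,-0.262,-0.15],"jaw":0.6},{"angular":[0,0,63.3],"slide":[-0.338,-0.262,-0.15],"jaw":0.6},{"angular":[0,0,63.3],"slide":[-0.338,-0.262,-0.15],"jaw":0.6},{"angular":[0,0,63.3],"slide":[-0.338,-0.262,-0.15],"jaw":0.6},{"angular":[0,0,63.3],"slide":[-0.338,-0.262,-0.15],"jaw":0.6},{"angular":[0,0,63.3],"slide":[-0.338,-0.262,-0.15],"jaw":0.6}]}}

```text
time_s: 1.6
position: [453.3, 151.2, 345.7]
tool_rot: [0.707, 0.707, -0.0, -0.0]
wrist_force: [-0.0, 1.0, -0.4]
finger_gap: 0.802
gripper_force: 0.0
```

{"method": "arm_command", "body": {"series": [{"angular":[0,0,0],"slide":[0,0,0.04],"jaw":0.6},{"angular":[0,0,0],"slide":[0,0,0.08],"jaw":0.6},{"angular":[0,0,0],"slide":[0,0,0.12],"jaw":0.6},{"angular":[0,0,0],"slide":[0,0,0.16],"jaw":0.6},{"angular":[0,0,0],"slide":[0,0,0.2],"jaw":0.6},{"angular":[0,0,0],"slide":[0,0,0.24],"jaw":0.6},{"angular":[0,0,0],"slide":[0,0,0.27],"jaw":0.6},{"angular":[0,0,0],"slide":[0,0,0.3],"jaw":0.6},{"angular":[0,0,0],"slide":[0,0,0.315],"jaw":0.6},{"angular":[0,0,0],"slide":[0,0,0.33],"jaw":0.6},{"angular":[0,0,0],"slide":[0,0,0.33],"jaw":0.6},{"angular":[0,0,0],"slide":[0,0,0.33],"jaw":-1},{"angular":[0,0,0],"slide":[0,0,0.33],"jaw":-1},{"angular":[0,0,0],"slide":[0,0,0.33],"jaw":-1},{"angular":[0,0,0],"slide":[0,0,0.33],"jaw":-1},{"angular":[0,0,0],"slide":[0,0,0.33],"jaw":-1},{"angular":[0,0,0],"slide":[0,0,0.33],"jaw":-1}]}}

```text
time_s: 3.02
position: [454.8, 150.6, 17.0]
tool_rot: [0.707, 0.707, 0.001, 0.0]
wrist_force: [1.1, 1.6, 3.7]
finger_gap: 0.519
gripper_force: 24.4
```

{"method": "arm_command", "body": {"series": [{"angular":[0,0,0],"slide":[0,0,-0.03],"jaw":-1},{"angular":[0,0,0],"slide":[0,0,-0.07],"jaw":-1},{"angular":[0,0,0],"slide":[0,0,-0.11],"jaw":-1},{"angular":[0,0,0],"slide":[0,0,-0.15],"jaw":-1},{"angular":[0,0,0],"slide":[0,0,-0.19],"jaw":-1},{"angular":[0,0,0],"slide":[-0.04,0,-0.2],"jaw":-1},{"angular":[0,0,0],"slide":[-0.08,0,-0.2],"jaw":-1},{"angular":[0,0,0],"slide":[-0.12,0,-0.2],"jaw":-1},{"angular":[0,0,0],"slide":[-0.16,0,-0.2],"jaw":-1},{"angular":[0,0,0],"slide":[-0.2,0,-0.2],"jaw":-1},{"angular":[0,0,0],"slide":[-0.24,0,-0.2],"jaw":-1},{"angular":[0,0,0],"slide":[-0.28,0,-0.2],"jaw":-1},{"angular":[0,0,0],"slide":[-0.32,0,-0.2],"jaw":-1},{"angular":[0,0,0],"slide":[-0.36,0,-0.2],"jaw":-1},{"angular":[0,0,0],"slide":[-0.4,0,-0.2],"jaw":-1},{"angular":[0,0,0],"slide":[-0.44,0,-0.2],"jaw":-1},{"angular":[0,0,0],"slide":[-0.48,-0.01,-0.2],"jaw":-1},{"angular":[0,0,0],"slide":[-0.521,-0.011,-0.2],"jaw":-1},{"angular":[0,0,0],"slide":[-0.521,-0.011,-0.2],"jaw":-1},{"angular":[0,0,0],"slide":[-0.521,-0.011,-0.2],"jaw":-1}]}}

```text
time_s: 4.68
position: [441.8, -372.6, 214.9]
tool_rot: [0.708, 0.706, -0.0, -0.001]
wrist_force: [0.6, 0.5, 0.3]
finger_gap: 0.005
gripper_force: 0.0
```

The gripper is empty, so the ball was lost on the way. I'll look for it.

Run:
```python
from meas import *
for n in('side','top'):
    p,d,W=shot(n); cv2.imwrite('pics/%s1.png'%n,cv2.resize(p,(768,576))); report(n,p,W)
```

```text
side red 2151 px [200.2 177.1] med [506.3 240.5   6.4] mid [508.7 222.2   6.8] zmax 10.9 rect [505.8 208.2] [239.1 207. ] 1.1
side red 69 px [246.4 175.2] med [618.5 148.2   6.2] mid [607.7 141.2  21.1] zmax 35.4 rect [607.9 137.4] [90.  24.2] 47.0
side white 554 px [169.3 155.6] med [450.5 316.3  66.1] mid [461.4 316.2  70.1] zmax 91.9 rect [468.1 316.7] [ 18.4 187.8] 89.7
side white 235 px [234.3 172.7] med [571.1 153.   43. ] mid [574.7 157.9  36.6] zmax 54.5 rect [589.5 177.3] [99.  48.9] 50.9
side white 105 px [258.4 175.9] med [601.2  71.2  77.1] mid [602.4  87.4  60.7] zmax 82.7 rect [606.   82.2] [81.7 44.6] 18.8
side white 97 px [261.9 180.9] med [603.   63.3  56.8] mid [603.5  62.4  59.1] zmax 66.3 rect [603.9  62. ] [74.2 13.8] 5.2
side white 541 px [205.4 201.8] med [435.7 104.2  51.3] mid [425.8 110.1  50.7] zmax 81.2 rect [429.6 132.1] [159.2  89.8] 80.6
side white 418 px [316.2 222.3] med [ 634.6 -131.4   23.5] mid [ 638.5 -130.    23.9] zmax 27.6 rect [ 638.2 -129.9] [99.7 56.8] 88.3
side white 88 px [403.  270.2] med [ 700.3 -381.7   15.5] mid [ 707.  -382.4   13.8] 
[... 902 characters left out ...]
636.6 -284.1   38.6] zmax 51.9 rect [ 636.8 -285.4] [50.4 52.3] 33.4
top white 185 px [249.  169.2] med [603.9  71.1  59.8] mid [604.9  71.9  64.3] zmax 85.2 rect [604.3  72. ] [73.4 25.9] 2.6
top white 187 px [220.8 177.6] med [576.3 159.8  50. ] mid [578.3 160.4  49.8] zmax 60.1 rect [577.3 160.5] [48.7 44.6] 1.4
top white 187 px [222.9 216.5] med [453.  149.1  49.3] mid [453.4 149.9  47.1] zmax 56.9 rect [453.5 149.9] [47.6 45.4] 1.9
top white 203 px [248.1 228.8] med [419.2  68.5  59.6] mid [419.1  69.3  63.9] zmax 85.9 rect [418.2  68.9] [26.8 77.7] 80.4
top grey 515 px [381.6 229. ] med [ 422.5 -306.8  119.1] mid [ 442.9 -351.3  112.5] zmax 124.0 rect [ 442.3 -370. ] [181.  180.2] 11.8
```

View pics/side1.png

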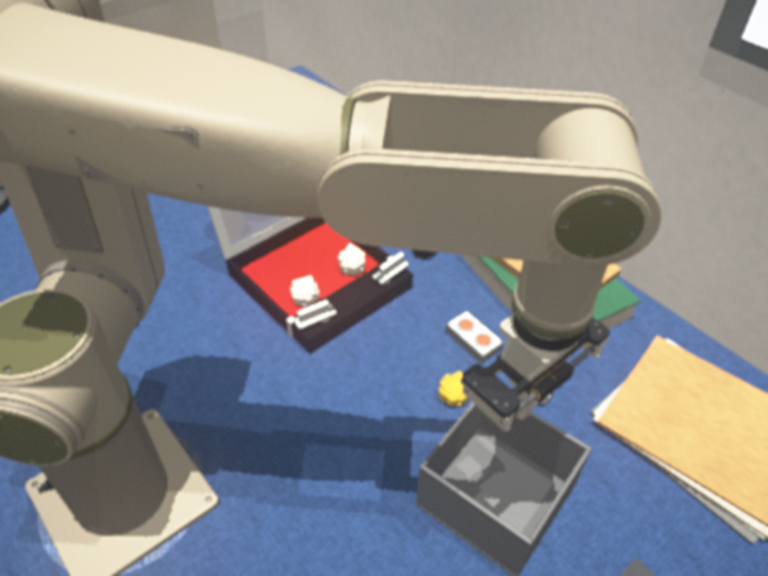

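In the side view the ball is still on the bed at (305,290); it slipped out because I gripped above its equator. I'll grip lower from now on, and take the table ball next.

{"method": "arm_command", "body": {"series": [{"angular":[0,0,0],"slide":[0.016,0.036,0],"jaw":0.6},{"angular":[0,0,0],"slide":[0.033,0.073,0],"jaw":0.6},{"angular":[0,0,0],"slide":[0.049,0.11,0],"jaw":0.6},{"angular":[0,0,0],"slide":[0.066,0.147,0],"jaw":0.6},{"angular":[0,0,0],"slide":[0.082,0.184,0],"jaw":0.6},{"angular":[0,0,0],"slide":[0.087,0.194,0.03],"jaw":0.6},{"angular":[0,0,0],"slide":[0.087,0.194,0.07],"jaw":0.6},{"angular":[0,0,0],"slide":[0.087,0.194,0.11],"jaw":0.6},{"angular":[0,0,0],"slide":[0.087,0.194,0.15],"jaw":0.6},{"angular":[0,0,0],"slide":[0.087,0.194,0.18],"jaw":0.6},{"angular":[0,0,0],"slide":[0.087,0.194,0.2],"jaw":0.6},{"angular":[0,0,0],"slide":[0.087,0.194,0.21],"jaw":0.6},{"angular":[0,0,0],"slide":[0.087,0.194,0.21],"jaw":0.6},{"angular":[0,0,0],"slide":[0.087,0.194,0.21],"jaw":-1},{"angular":[0,0,0],"slide":[0.087,0.194,0.21],"jaw":-1},{"angular":[0,0,0],"slide":[0.087,0.194,0.21],"jaw":-1},{"angular":[0,0,0],"slide":[0.087,0.194,0.21],"jaw":-1},{"angular":[0,0,0],"slide":[0.087,0.194,0.21],"jaw":-1},{"angular":[0,0,0],"slide":[0.087,0.194,0.21],"jaw":-1}]}}

```text
time_s: 6.37
position: [638.1, -284.5, 8.1]
tool_rot: [0.707, 0.707, 0.0, 0.001]
wrist_force: [-0.9, 1.3, 6.6]
finger_gap: 0.537
gripper_force: 25.3
```

{"method": "arm_command", "body": {"series": [{"angular":[0,0,0],"slide":[0,0,-0.01],"jaw":-1},{"angular":[0,0,0],"slide":[0,0,-0.03],"jaw":-1},{"angular":[0,0,0],"slide":[0,0,-0.06],"jaw":-1},{"angular":[0,0,0],"slide":[0,0,-0.1],"jaw":-1},{"angular":[0,0,0],"slide":[0,0,-0.14],"jaw":-1},{"angular":[0,0,0],"slide":[0,0,-0.18],"jaw":-1},{"angular":[0,0,0],"slide":[0,0,-0.21],"jaw":-1},{"angular":[0,0,0],"slide":[0,0,-0.21],"jaw":-1}]}}

```text
time_s: 7.03
position: [640.3, -285.7, 227.1]
tool_rot: [0.707, 0.707, 0.002, 0.007]
wrist_force: [0.6, -0.4, 1.1]
finger_gap: 0.007
gripper_force: 0.0
```

Run:
```python
from meas import *
o=[]
for n in('side','top'):
    p,d,W=shot(n); report(n,p,W)
    for X in([637,-285,25],[577,160,30]):
        u,v=proj(n,X).astype(int); c=p[max(v-28,0):v+28,max(u-28,0):u+28]; o.append(cv2.resize(c,(380,290),interpolation=cv2.INTER_CUBIC))
cv2.imwrite('pics/c2.png',np.vstack([np.hstack(o[:2]),np.hstack(o[2:])]))
```

```text
side red 2165 px [200.5 176.8] med [507.3 241.7   6.4] mid [511.6 223.    6.9] zmax 10.9 rect [507.4 208.4] [242.8 205.9] 0.7
side red 60 px [246.4 175.2] med [618.7 149.2   6.8] mid [611.5 153.6   7.2] zmax 10.9 rect [618.  148.3] [50.2 23.8] 46.7
side white 718 px [258.8 137.3] med [754.8 257.5  20.3] mid [756.6 253.8  18.7] zmax 24.3 rect [762.5 256.5] [ 88.6 156.2] 7.7
side white 942 px [183.9 147.4] med [508.  318.1  68.9] mid [503.2 318.6  71. ] zmax 92.8 rect [505.3 318. ] [262.2  20.4] 2.4
side white 232 px [234.3 172.6] med [570.7 152.7  43.3] mid [574.5 157.9  37.1] zmax 55.0 rect [589.7 177.5] [99.8 48.9] 51.2
side white 206 px [260.2 178.3] med [602.3  66.4  59.2] mid [603.   83.4  60. ] zmax 82.0 rect [604.6  84.7] [80.3 57.9] 5.2
side white 538 px [205.3 201.7] med [436.1 104.7  50.5] mid [426.3 110.3  50.1] zmax 81.3 rect [433.3 131.4] [161.5  90.1] 76.6
side white 373 px [315.6 221.3] med [ 636.2 -127.8   23.7] mid [ 639.1 -128.9   24.1] zmax 27.6 rect [ 638.6 -128.2] [97.4 54.7] 88.8
side white 276 px [358.8 256.7] med [ 628.2 -290.8   38.4] mid [ 633.3 -287.1   38.6
[... 1024 characters left out ...]
id [604.8  71.8  63.1] zmax 84.2 rect [604.1  72. ] [72.9 25.8] 1.9
top white 54 px [168.9 189.5] med [530.5 318.8  68.6] mid [536.7 318.9  69. ] zmax 76.2 rect [536.8 318.6] [109.1   3.8] 0.6
top white 188 px [220.8 177.5] med [576.3 160.2  49.6] mid [578.3 160.5  49.1] zmax 59.3 rect [577.5 160.5] [48.8 44.4] 2.0
top white 186 px [222.9 216.5] med [453.7 149.1  49.3] mid [453.6 149.9  49.4] zmax 58.2 rect [453.5 150. ] [47.7 45.3] 1.9
top white 203 px [248.1 228.8] med [419.1  68.6  59.6] mid [419.   69.3  62. ] zmax 84.6 rect [418.3  69. ] [26.8 77.7] 80.4
top grey 188 px [417.3 203.7] med [ 517.2 -442.8  118.9] mid [ 503.1 -415.2  112.8] zmax 124.1 rect [ 512.9 -433.3] [116.5  59.2] 46.5
```

View pics/c2.png

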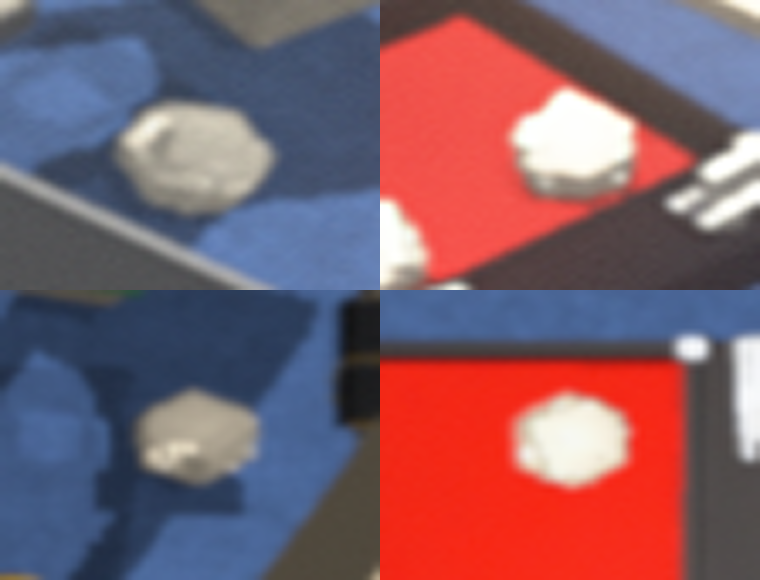

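The ball is still at about (638,-285). Its widest part is low, so I'll grip with the tips just above the table and lift slowly.

{"method": "arm_command", "body": {"series": [{"angular":[0,0,0],"slide":[0,0,0.04],"jaw":0.6},{"angular":[0,0,0],"slide":[0,0,0.08],"jaw":0.6},{"angular":[0,0,0],"slide":[0,0,0.12],"jaw":0.6},{"angular":[0,0,0],"slide":[0,0,0.16],"jaw":0.6},{"angular":[0,0,0],"slide":[0,0,0.19],"jaw":0.6},{"angular":[0,0,0],"slide":[0,0,0.205],"jaw":0.6},{"angular":[0,0,0],"slide":[0,0,0.211],"jaw":0.6},{"angular":[0,0,0],"slide":[0,0,0.2135],"jaw":0.6},{"angular":[0,0,0],"slide":[0,0,0.2135],"jaw":0.6},{"angular":[0,0,0],"slide":[0,0,0.2135],"jaw":-1},{"angular":[0,0,0],"slide":[0,0,0.2135],"jaw":-1},{"angular":[0,0,0],"slide":[0,0,0.2135],"jaw":-1},{"angular":[0,0,0],"slide":[0,0,0.2135],"jaw":-1},{"angular":[0,0,0],"slide":[0,0,0.2135],"jaw":-1},{"angular":[0,0,0],"slide":[0,0,0.2135],"jaw":-1},{"angular":[0,0,0],"slide":[0,0,0.21],"jaw":-1},{"angular":[0,0,0],"slide":[0,0,0.2],"jaw":-1},{"angular":[0,0,0],"slide":[0,0,0.19],"jaw":-1},{"angular":[0,0,0],"slide":[0,0,0.18],"jaw":-1}]}}

```text
time_s: 8.72
position: [635.4, -283.0, 34.9]
tool_rot: [0.707, 0.707, -0.001, -0.002]
wrist_force: [0.6, 0.7, 0.6]
finger_gap: 0.578
gripper_force: 27.1
```

Held now, with a wider gap. Over to the bin and release.

{"method": "arm_command", "body": {"series": [{"angular":[0,0,0],"slide":[0,0,-0.02],"jaw":-1},{"angular":[0,0,0],"slide":[0,0,-0.05],"jaw":-1},{"angular":[0,0,0],"slide":[0,0,-0.08],"jaw":-1},{"angular":[0,0,0],"slide":[0,0,-0.11],"jaw":-1},{"angular":[0,0,0],"slide":[0,0,-0.14],"jaw":-1},{"angular":[0,0,0],"slide":[-0.01,-0.025,-0.15],"jaw":-1},{"angular":[0,0,0],"slide":[-0.022,-0.05,-0.15],"jaw":-1},{"angular":[0,0,0],"slide":[-0.034,-0.075,-0.15],"jaw":-1},{"angular":[0,0,0],"slide":[-0.045,-0.1,-0.15],"jaw":-1},{"angular":[0,0,0],"slide":[-0.057,-0.13,-0.15],"jaw":-1},{"angular":[0,0,0],"slide":[-0.07,-0.16,-0.15],"jaw":-1},{"angular":[0,0,0],"slide":[-0.08,-0.18,-0.15],"jaw":-1},{"angular":[0,0,0],"slide":[-0.087,-0.194,-0.14],"jaw":-1},{"angular":[0,0,0],"slide":[-0.087,-0.194,-0.11],"jaw":-1},{"angular":[0,0,0],"slide":[-0.087,-0.194,-0.11],"jaw":-1}]}}

```text
time_s: 9.97
position: [439.7, -369.1, 141.1]
tool_rot: [0.708, 0.707, -0.0, -0.004]
wrist_force: [0.1, 0.2, -1.3]
finger_gap: 0.576
gripper_force: 27.1
```

{"method": "arm_command", "body": {"series": [{"angular":[0,0,0],"slide":[0,0,0],"jaw":0.6},{"angular":[0,0,0],"slide":[0,0,0],"jaw":0.6},{"angular":[0,0,0],"slide":[0,0,0],"jaw":0.6},{"angular":[0,0,0],"slide":[0,0,-0.03],"jaw":0.6},{"angular":[0,0,0],"slide":[0,0,-0.07],"jaw":0.6},{"angular":[0,0,0],"slide":[0.04,0,-0.07],"jaw":0.6},{"angular":[0,0,0],"slide":[0.08,0,-0.07],"jaw":0.6},{"angular":[0,0,0],"slide":[0.12,0,-0.07],"jaw":0.6},{"angular":[0,0,0],"slide":[0.16,0,-0.07],"jaw":0.6},{"angular":[0,0,0],"slide":[0.2,0,-0.07],"jaw":0.6},{"angular":[0,0,0],"slide":[0.24,0,-0.07],"jaw":0.6},{"angular":[0,0,0],"slide":[0.28,0,-0.07],"jaw":0.6},{"angular":[0,0,0],"slide":[0.32,0,-0.07],"jaw":0.6},{"angular":[0,0,0],"slide":[0.36,0,-0.07],"jaw":0.6},{"angular":[0,0,0],"slide":[0.4,0,-0.07],"jaw":0.6},{"angular":[0,0,0],"slide":[0.44,0,-0.07],"jaw":0.6},{"angular":[0,0,0],"slide":[0.48,0,-0.07],"jaw":0.6},{"angular":[0,0,0],"slide":[0.521,0.01,-0.07],"jaw":0.6},{"angular":[0,0,0],"slide":[0.521,0.01,-0.07],"jaw":0.6},{"angular":[0,0,0],"slide":[0.521,0.01,-0.07],"jaw":0.6}]}}

```text
time_s: 11.63
position: [453.0, 152.8, 217.2]
tool_rot: [0.705, 0.709, 0.001, 0.0]
wrist_force: [-0.3, 0.0, 1.6]
finger_gap: 0.803
gripper_force: 0.0
```

{"method": "arm_command", "body": {"series": [{"angular":[0,0,0],"slide":[0,0,0.04],"jaw":0.6},{"angular":[0,0,0],"slide":[0,0,0.08],"jaw":0.6},{"angular":[0,0,0],"slide":[0,0,0.12],"jaw":0.6},{"angular":[0,0,0],"slide":[0,0,0.15],"jaw":0.6},{"angular":[0,0,0],"slide":[0,0,0.18],"jaw":0.6},{"angular":[0,0,0],"slide":[0,0,0.195],"jaw":0.6},{"angular":[0,0,0],"slide":[0,0,0.202],"jaw":0.6},{"angular":[0,0,0],"slide":[0,0,0.2055],"jaw":0.6},{"angular":[0,0,0],"slide":[0,0,0.2055],"jaw":0.6},{"angular":[0,0,0],"slide":[0,0,0.2055],"jaw":-1},{"angular":[0,0,0],"slide":[0,0,0.2055],"jaw":-1},{"angular":[0,0,0],"slide":[0,0,0.2055],"jaw":-1},{"angular":[0,0,0],"slide":[0,0,0.2055],"jaw":-1},{"angular":[0,0,0],"slide":[0,0,0.2055],"jaw":-1},{"angular":[0,0,0],"slide":[0,0,0.2055],"jaw":-1},{"angular":[0,0,0],"slide":[0,0,0.202],"jaw":-1},{"angular":[0,0,0],"slide":[0,0,0.192],"jaw":-1},{"angular":[0,0,0],"slide":[0,0,0.182],"jaw":-1},{"angular":[0,0,0],"slide":[0,0,0.172],"jaw":-1}]}}

```text
time_s: 13.22
position: [452.9, 150.3, 45.1]
tool_rot: [0.707, 0.707, 0.0, 0.0]
wrist_force: [0.0, -0.1, -1.6]
finger_gap: 0.602
gripper_force: 30.0
```

{"method": "arm_command", "body": {"series": [{"angular":[0,0,0],"slide":[0,0,-0.03],"jaw":-1},{"angular":[0,0,0],"slide":[0,0,-0.07],"jaw":-1},{"angular":[0,0,0],"slide":[0,0,-0.11],"jaw":-1},{"angular":[0,0,0],"slide":[0,0,-0.15],"jaw":-1},{"angular":[0,0,0],"slide":[-0.03,0,-0.172],"jaw":-1},{"angular":[0,0,0],"slide":[-0.07,0,-0.172],"jaw":-1},{"angular":[0,0,0],"slide":[-0.11,0,-0.172],"jaw":-1},{"angular":[0,0,0],"slide":[-0.15,0,-0.172],"jaw":-1},{"angular":[0,0,0],"slide":[-0.19,0,-0.172],"jaw":-1},{"angular":[0,0,0],"slide":[-0.23,0,-0.172],"jaw":-1},{"angular":[0,0,0],"slide":[-0.27,0,-0.172],"jaw":-1},{"angular":[0,0,0],"slide":[-0.31,0,-0.172],"jaw":-1},{"angular":[0,0,0],"slide":[-0.35,0,-0.172],"jaw":-1},{"angular":[0,0,0],"slide":[-0.39,0,-0.172],"jaw":-1},{"angular":[0,0,0],"slide":[-0.43,0,-0.172],"jaw":-1},{"angular":[0,0,0],"slide":[-0.47,0,-0.172],"jaw":-1},{"angular":[0,0,0],"slide":[-0.5,-0.01,-0.16],"jaw":-1},{"angular":[0,0,0],"slide":[-0.521,-0.01,-0.13],"jaw":-1},{"angular":[0,0,0],"slide":[-0.521,-0.01,-0.102],"jaw":-1},{"angular":[0,0,0],"slide":[-0.521,-0.01,-0.102],"jaw":-1}]}}

```text
time_s: 14.88
position: [439.7, -369.5, 140.2]
tool_rot: [0.708, 0.706, -0.0, -0.005]
wrist_force: [-1.6, 1.3, -0.6]
finger_gap: 0.6
gripper_force: 30.0
```

{"method": "arm_command", "body": {"series": [{"angular":[0,0,0],"slide":[0,0,0],"jaw":0.55},{"angular":[0,0,0],"slide":[0,0,0],"jaw":0.55},{"angular":[0,0,0],"slide":[0,0,0],"jaw":0.55},{"angular":[0,0,0],"slide":[0,0,-0.03],"jaw":0.55},{"angular":[0,0,0],"slide":[0,0,-0.07],"jaw":0.55},{"angular":[0,0,-45],"slide":[0.531,0.134,-0.07],"jaw":0.55},{"angular":[0,0,-45],"slide":[0.531,0.134,-0.07],"jaw":0.55},{"angular":[0,0,-45],"slide":[0.531,0.134,-0.07],"jaw":0.55},{"angular":[0,0,-45],"slide":[0.531,0.134,-0.07],"jaw":0.55},{"angular":[0,0,-45],"slide":[0.531,0.134,-0.07],"jaw":0.55},{"angular":[0,0,-45],"slide":[0.531,0.134,-0.07],"jaw":0.55},{"angular":[0,0,-45],"slide":[0.531,0.134,-0.07],"jaw":0.55},{"angular":[0,0,-45],"slide":[0.531,0.134,-0.07],"jaw":0.55},{"angular":[0,0,-45],"slide":[0.531,0.134,-0.07],"jaw":0.55},{"angular":[0,0,-45],"slide":[0.531,0.134,-0.07],"jaw":0.55},{"angular":[0,0,-45],"slide":[0.531,0.134,-0.07],"jaw":0.55},{"angular":[0,0,-45],"slide":[0.531,0.134,-0.07],"jaw":0.55},{"angular":[0,0,-45],"slide":[0.531,0.134,-0.07],"jaw":0.55},{"angular":[0,0,-45],"slide":[0.531,0.134,-0.07],"jaw":0.55},{"angular":[0,0,-45],"slide":[0.531,0.134,-0.07],"jaw":0.55}]}}

```text
time_s: 16.55
position: [577.2, 163.9, 218.0]
tool_rot: [0.38, 0.925, 0.001, 0.001]
wrist_force: [1.0, -0.5, 0.2]
finger_gap: 0.775
gripper_force: 0.0
```

```bash
python3 - <<'E' | grep -v grey
from meas import *
for n in('side','top'):
    p,d,W=shot(n); cv2.imwrite('pics/%s3.png'%n,cv2.resize(p,(768,576))); report(n,p,W)
s=ctrl.get_state();print(s['position'],s['tool_rot'])
E
```

```text
side red 2499 px [200.7 179.1] med [493.3 231.5   6.4] mid [511.3 222.1   6.8] zmax 10.6 rect [507.9 206.9] [244.9 205.1] 1.7
side white 696 px [258.9 137.2] med [754.5 258.1  20. ] mid [756.6 253.8  19.5] zmax 24.2 rect [755.6 252.8] [ 89.6 155.7] 1.2
side white 726 px [187.5 144.6] med [533.9 319.   72.2] mid [504.6 319.6  72.3] zmax 93.1 rect [505.2 318.8] [260.7  18.5] 1.0
side white 200 px [234.  171.6] med [572.7 155.4  45.7] mid [575.  158.4  43.3] zmax 56.0 rect [586.8 169.5] [80.5 51. ] 41.8
side white 94 px [258.6 175.8] med [601.4  71.   77.7] mid [602.   86.1  60.7] zmax 83.1 rect [604.1  83.8] [81.5 41.4] 9.6
side white 93 px [261.9 181. ] med [603.4  62.9  56.5] mid [604.7  62.1  57.6] zmax 63.5 rect [603.8  62.4] [74.9 13. ] 4.5
side white 79 px [209.5 204.6] med [424.2  67.7  79.3] mid [426.2  81.1  61.3] zmax 82.6 rect [432.3  76.7] [78.6 42.2] 33.4
side white 115 px [210.6 211.9] med [417.3  60.5  56.4] mid [418.4  63.3  57.3] zmax 62.9 rect [417.7  60.5] [17.9 73.5] 75.9
side white 409 px [316.3 222.3] med [ 633.8 -131.7   23.6] mid [ 638.2 -130.1   23.6] zmax 27.2
[... 1253 characters left out ...]
 25.9] mid [ 638.6 -128.9   25.9] zmax 30.3 rect [ 638.6 -129.1] [99.5 54.2] 88.5
top white 185 px [249.  169.2] med [603.7  71.1  59.8] mid [604.7  71.8  63.9] zmax 84.6 rect [604.2  72. ] [73.3 25.8] 2.0
top white 271 px [400.1 210.6] med [ 490.3 -408.7   51.3] mid [ 485.2 -413.9   37.3] zmax 64.5 rect [ 488.5 -417.4] [81.5 56.8] 1.4
top white 362 px [386.7 227.9] med [ 431.9 -369.1   39.3] mid [ 434.1 -386.9   33.4] zmax 58.1 rect [ 412.7 -382. ] [108.4  92.6] 41.9
top white 167 px [248.8 228.6] med [419.5  66.   60.3] mid [420.3  66.7  64.7] zmax 85.0 rect [419.7  66.9] [23.3 74.1] 80.4
[577.00487527 160.47091366 217.43179263] [3.81847940e-01 9.24224589e-01 2.92677839e-04 9.86899469e-04]
```

View pics/side3.png

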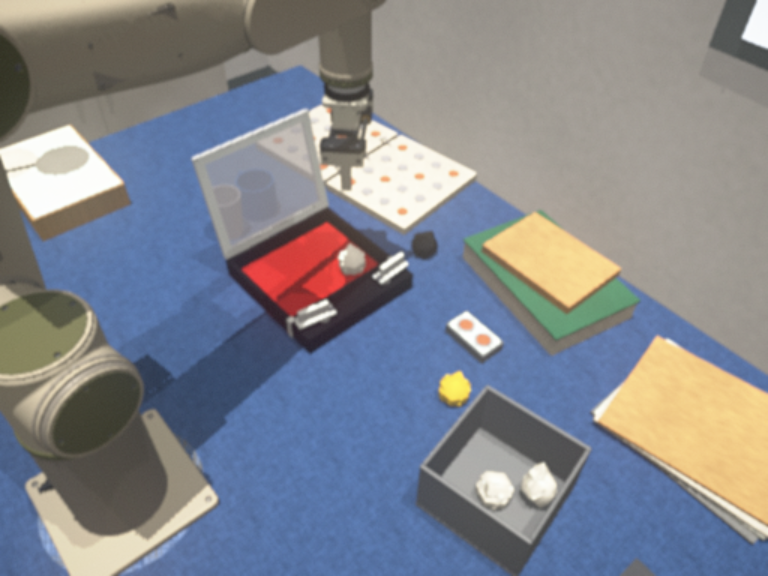

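Two balls are in the bin at (493,489) and (539,485). The last one is still at (352,260), that is (577,160) in world coordinates. I'll descend and grip it.

{"method": "arm_command", "body": {"series": [{"angular":[0,0,0],"slide":[0,0,0.04],"jaw":0.55},{"angular":[0,0,0],"slide":[0,0,0.08],"jaw":0.55},{"angular":[0,0,0],"slide":[0,0,0.12],"jaw":0.55},{"angular":[0,0,0],"slide":[0,0,0.15],"jaw":0.55},{"angular":[0,0,0],"slide":[0,0,0.18],"jaw":0.55},{"angular":[0,0,0],"slide":[0,0,0.195],"jaw":0.55},{"angular":[0,0,0],"slide":[0,0,0.202],"jaw":0.55},{"angular":[0,0,0],"slide":[0,0,0.2055],"jaw":0.55},{"angular":[0,0,0],"slide":[0,0,0.2055],"jaw":0.55},{"angular":[0,0,0],"slide":[0,0,0.2055],"jaw":-1},{"angular":[0,0,0],"slide":[0,0,0.2055],"jaw":-1},{"angular":[0,0,0],"slide":[0,0,0.2055],"jaw":-1},{"angular":[0,0,0],"slide":[0,0,0.2055],"jaw":-1},{"angular":[0,0,0],"slide":[0,0,0.2055],"jaw":-1},{"angular":[0,0,0],"slide":[0,0,0.2055],"jaw":-1},{"angular":[0,0,0],"slide":[0,0,0.202],"jaw":-1},{"angular":[0,0,0],"slide":[0,0,0.192],"jaw":-1},{"angular":[0,0,0],"slide":[0,0,0.182],"jaw":-1},{"angular":[0,0,0],"slide":[0,0,0.172],"jaw":-1}]}}

```text
time_s: 18.23
position: [576.9, 160.3, 45.1]
tool_rot: [0.383, 0.924, 0.0, 0.0]
wrist_force: [-0.1, 0.6, 0.1]
finger_gap: 0.596
gripper_force: 30.0
```

{"method": "arm_command", "body": {"series": [{"angular":[0,0,0],"slide":[0,0,-0.03],"jaw":-1},{"angular":[0,0,0],"slide":[0,0,-0.07],"jaw":-1},{"angular":[0,0,0],"slide":[0,0,-0.11],"jaw":-1},{"angular":[0,0,0],"slide":[0,0,-0.15],"jaw":-1},{"angular":[0,0,0],"slide":[0,0,-0.172],"jaw":-1},{"angular":[0,0,45],"slide":[-0.274,-0.468,-0.172],"jaw":-1},{"angular":[0,0,45],"slide":[-0.274,-0.468,-0.172],"jaw":-1},{"angular":[0,0,45],"slide":[-0.274,-0.468,-0.172],"jaw":-1},{"angular":[0,0,45],"slide":[-0.274,-0.468,-0.172],"jaw":-1},{"angular":[0,0,45],"slide":[-0.274,-0.468,-0.172],"jaw":-1},{"angular":[0,0,45],"slide":[-0.274,-0.468,-0.172],"jaw":-1},{"angular":[0,0,45],"slide":[-0.274,-0.468,-0.172],"jaw":-1},{"angular":[0,0,45],"slide":[-0.274,-0.468,-0.172],"jaw":-1},{"angular":[0,0,45],"slide":[-0.274,-0.468,-0.172],"jaw":-1},{"angular":[0,0,45],"slide":[-0.274,-0.468,-0.172],"jaw":-1},{"angular":[0,0,45],"slide":[-0.274,-0.468,-0.172],"jaw":-1},{"angular":[0,0,45],"slide":[-0.274,-0.468,-0.172],"jaw":-1},{"angular":[0,0,45],"slide":[-0.274,-0.468,-0.172],"jaw":-1},{"angular":[0,0,45],"slide":[-0.274,-0.468,-0.172],"jaw":-1},{"angular":[0,0,45],"slide":[-0.274,-0.468,-0.172],"jaw":-1}]}}

```text
time_s: 19.9
position: [438.6, -366.6, 216.6]
tool_rot: [0.708, 0.706, -0.0, 0.0]
wrist_force: [0.4, 0.5, -0.0]
finger_gap: 0.595
gripper_force: 30.0
```

{"method": "arm_command", "body": {"series": [{"angular":[0,0,0],"slide":[0,0,0.04],"jaw":-1},{"angular":[0,0,0],"slide":[0,0,0.07],"jaw":-1},{"angular":[0,0,0],"slide":[0,0,0.07],"jaw":-1},{"angular":[0,0,0],"slide":[0,0,0.07],"jaw":0.7},{"angular":[0,0,0],"slide":[0,0,0.07],"jaw":0.7},{"angular":[0,0,0],"slide":[0,0,0.07],"jaw":0.7},{"angular":[0,0,0],"slide":[0,0,0.03],"jaw":0.7},{"angular":[0,0,0],"slide":[0,0,0],"jaw":0.7},{"angular":[0,0,1.5],"slide":[0.237,0.199,0],"jaw":0.7},{"angular":[0,0,1.5],"slide":[0.237,0.199,0],"jaw":0.7},{"angular":[0,0,1.5],"slide":[0.237,0.199,0],"jaw":0.7},{"angular":[0,0,1.5],"slide":[0.237,0.199,0],"jaw":0.7},{"angular":[0,0,1.5],"slide":[0.237,0.199,0],"jaw":0.7},{"angular":[0,0,1.5],"slide":[0.237,0.199,0],"jaw":0.7},{"angular":[0,0,1.5],"slide":[0.237,0.199,0],"jaw":0.7},{"angular":[0,0,1.5],"slide":[0.237,0.199,0],"jaw":0.7},{"angular":[0,0,1.5],"slide":[0.237,0.199,0],"jaw":0.7},{"angular":[0,0,1.5],"slide":[0.237,0.199,0],"jaw":0.7}]}}

```text
time_s: 21.4
position: [639.9, -126.4, 217.8]
tool_rot: [0.715, 0.699, 0.001, 0.001]
wrist_force: [1.3, -0.5, -0.1]
finger_gap: 0.85
gripper_force: 0.0
```

```bash
python3 - <<'E' | grep -v grey
from meas import *
for n in('side','top'):
    p,d,W=shot(n); cv2.imwrite('pics/%s4.png'%n,cv2.resize(p,(768,576))); report(n,p,W)
s=ctrl.get_state();print(s['position'],s['tool_rot'])
E
```

```text
side red 2940 px [205.8 178.4] med [509.2 218.2   6.4] mid [514.9 221.6   7. ] zmax 10.9 rect [506.7 206.1] [243.9 208.9] 1.4
side white 723 px [258.9 137.4] med [755.2 258.3  20. ] mid [756.5 253.4  18.4] zmax 24.4 rect [757.9 253.7] [ 86.9 154. ] 2.0
side white 963 px [183.6 147.4] med [506.5 318.2  69.5] mid [503.8 318.5  71. ] zmax 92.9 rect [505.  318.8] [261.2  19.8] 1.6
side white 107 px [258.5 175.9] med [602.3  71.1  76.4] mid [602.5  87.7  60.7] zmax 81.8 rect [607.8  80.2] [82.7 46.1] 21.0
side white 100 px [261.9 180.8] med [604.1  63.4  56.9] mid [604.2  61.5  58.8] zmax 65.6 rect [603.3  61.9] [76.1 13.9] 6.2
side white 253 px [207.3 209.6] med [411.3  65.   57.5] mid [419.  79.  60.] zmax 82.4 rect [422.4  93.2] [80.  87.5] 77.0
side white 349 px [317.3 223.2] med [ 634.7 -135.7   23.6] mid [ 638.8 -129.9   23.7] zmax 27.4 rect [ 639.4 -130.2] [98.5 54.6] 88.6
side white 88 px [402.6 270.8] med [ 696.8 -382.2   15.4] mid [ 705.7 -383.6   14.9] zmax 20.9 rect [ 707.  -379.1] [90.4 14.9] 11.7
side white 432 px [326.9 293.5] med [ 482.9 -314.9   46.4] mid [ 489.3 -307.8  
[... 618 characters left out ...]
8 264.   23.3] mid [758.6 255.6  23.3] zmax 27.8 rect [762.7 256.2] [ 86.3 150.8] 6.2
top white 183 px [249.  169.2] med [603.7  71.2  60.4] mid [604.8  71.9  63.5] zmax 85.4 rect [604.2  72. ] [73.1 25.9] 1.9
top white 55 px [168.9 189.2] med [532.  318.8  68.3] mid [538.2 319.   68.7] zmax 75.0 rect [538.4 318.3] [112.3   4.4] 1.0
top white 500 px [394.8 218.8] med [ 463.4 -396.7   49.2] mid [ 460.2 -393.8   36.3] zmax 62.2 rect [ 459.9 -401.3] [ 81.8 137.6] 73.3
top white 199 px [248.1 228.8] med [418.2  68.7  59.3] mid [419.   69.3  62.9] zmax 84.5 rect [418.4  69.2] [26.2 78.1] 80.4
[ 638.76707573 -128.28682015  217.32344779] [7.16342802e-01 6.97747877e-01 2.39127162e-04 9.12859624e-04]
```

View pics/side4.png

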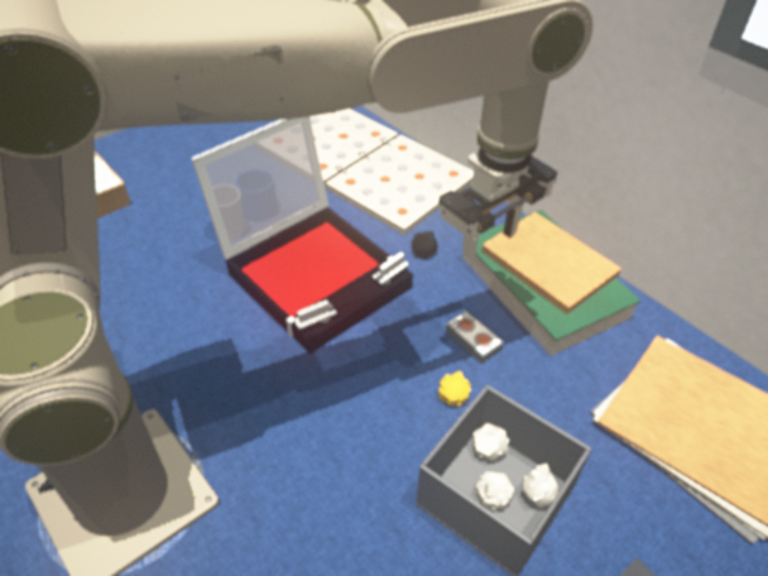

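All three balls are in the bin (side view (490,441), (494,490), (540,486)) and the bed is empty. Next I'll pick the set.

{"method": "arm_command", "body": {"series": [{"angular":[0,0,0],"slide":[-0.001,0,0.04],"jaw":0.7},{"angular":[0,0,0],"slide":[-0.001,0,0.08],"jaw":0.7},{"angular":[0,0,0],"slide":[-0.001,0,0.12],"jaw":0.7},{"angular":[0,0,0],"slide":[-0.001,0,0.16],"jaw":0.7},{"angular":[0,0,0],"slide":[-0.001,0,0.19],"jaw":0.7},{"angular":[0,0,0],"slide":[-0.001,0,0.205],"jaw":0.7},{"angular":[0,0,0],"slide":[-0.001,0,0.211],"jaw":0.7},{"angular":[0,0,0],"slide":[-0.001,0,0.211],"jaw":0.7},{"angular":[0,0,0],"slide":[-0.001,0,0.211],"jaw":-1},{"angular":[0,0,0],"slide":[-0.001,0,0.211],"jaw":-1},{"angular":[0,0,0],"slide":[-0.001,0,0.211],"jaw":-1},{"angular":[0,0,0],"slide":[-0.001,0,0.211],"jaw":-1},{"angular":[0,0,0],"slide":[-0.001,0,0.211],"jaw":-1},{"angular":[0,0,0],"slide":[-0.001,0,0.211],"jaw":-1},{"angular":[0,0,0],"slide":[-0.001,0,0.207],"jaw":-1},{"angular":[0,0,0],"slide":[-0.001,0,0.197],"jaw":-1},{"angular":[0,0,0],"slide":[-0.001,0,0.187],"jaw":-1},{"angular":[0,0,0],"slide":[-0.001,0,0.177],"jaw":-1}]}}

```text
time_s: 23.0
position: [639.0, -128.5, 40.4]
tool_rot: [0.716, 0.698, 0.0, 0.0]
wrist_force: [-0.7, -0.8, -0.7]
finger_gap: 0.182
gripper_force: 0.0
```

```bash
python3 - <<'E' | grep -v grey
from meas import *
o=[]
for n in('side','top'):
    p,d,W=shot(n); report(n,p,W)
    u,v=proj(n,[638,-129,25]).astype(int); c=p[v-40:v+40,u-40:u+40]; o.append(cv2.resize(c,(390,390),interpolation=cv2.INTER_CUBIC))
cv2.imwrite('pics/c5.png',np.hstack(o))
s=ctrl.get_state();print(s['position'],s['finger_gap'])
E
```

```text
side red 2960 px [205.9 178.2] med [510.3 218.6   6.5] mid [515.  221.3   7. ] zmax 11.0 rect [508.1 206.7] [245.9 209. ] 1.8
side white 671 px [258.8 137.9] med [752.2 253.7  20.1] mid [755.8 252.7  19.1] zmax 24.1 rect [758.3 255.1] [ 83.5 156.7] 5.9
side white 1071 px [181.4 148.1] med [493.2 318.5  71.5] mid [502.1 318.3  71. ] zmax 93.9 rect [504.6 318.9] [262.7  21.6] 0.8
side white 222 px [260.  178.4] med [601.9  66.2  59. ] mid [602.9  83.9  60.4] zmax 81.4 rect [603.7  81.8] [81.7 54.8] 11.0
side white 278 px [207.7 209.4] med [412.1  64.9  57.7] mid [421.3  78.1  60.2] zmax 82.5 rect [423.1  94.2] [80.5 90.2] 79.0
side white 272 px [318.  224.6] med [ 630.3 -143.1   23.7] mid [ 637.9 -130.    24.1] zmax 27.6 rect [ 639.2 -129.4] [99.5 54.2] 88.5
side white 97 px [402.9 270.4] med [ 697.6 -382.    15.3] mid [ 708.  -382.9   14.6] zmax 20.1 rect [ 711.4 -379.8] [100.1  15.2] 8.1
side white 443 px [326.9 293.6] med [ 482.5 -315.2   46.2] mid [ 489.5 -307.1   38.6] zmax 60.2 rect [ 488.8 -307.6] [56.7 61.8] 10.7
side white 61 px [434.9 305.2] med [ 677.5 -495.1   17.3] mid [ 6
[... 724 characters left out ...]
hite 185 px [249.  169.2] med [603.7  71.1  60. ] mid [604.8  71.8  63. ] zmax 84.2 rect [604.3  72. ] [73.1 25.9] 1.9
top white 56 px [168.9 189.2] med [530.5 318.7  69.1] mid [538.3 319.   68.6] zmax 75.5 rect [538.3 318.6] [112.3   3.4] 0.9
top white 589 px [392.8 221. ] med [ 451.8 -392.4   47.5] mid [ 451.5 -390.3   35.8] zmax 62.9 rect [ 449.2 -393.7] [ 96.4 161.7] 79.3
top white 206 px [371.  210.2] med [ 489.7 -316.    51.1] mid [ 478.3 -325.2   35.8] zmax 62.5 rect [ 481.9 -321. ] [62.3 89.8] 75.4
top white 199 px [248.1 228.7] med [419.3  68.7  59.5] mid [419.   69.   63.5] zmax 85.3 rect [418.5  69.2] [26.3 77.8] 80.4
[ 640.88350844 -129.04653918   42.46136791] 0.09961550541552987
```

View pics/c5.png

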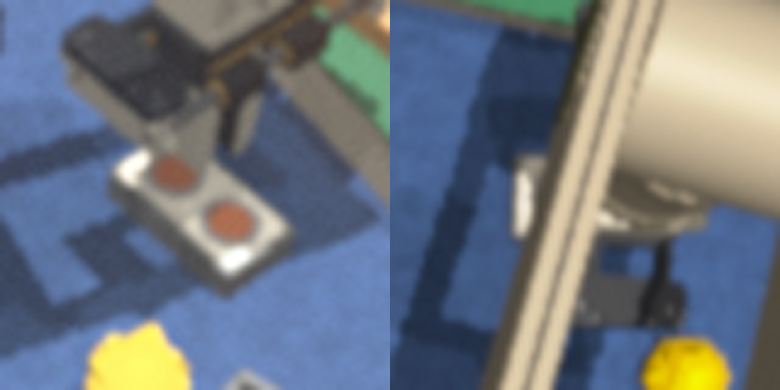

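The box is still flat on the table where it was, at about (639,-129). I'll retry, gripping lower with more time to close, and read the grip before lifting.

{"method": "arm_command", "body": {"series": [{"angular":[0,0,0],"slide":[-0.001,0,-0.01],"jaw":0.7},{"angular":[0,0,0],"slide":[-0.001,0,-0.01],"jaw":0.7},{"angular":[0,0,0],"slide":[-0.001,0,-0.01],"jaw":0.7},{"angular":[0,0,0],"slide":[-0.001,0,-0.01],"jaw":0.7},{"angular":[0,0,0],"slide":[-0.001,0,-0.01],"jaw":0.7},{"angular":[0,0,0],"slide":[-0.001,0,0.01],"jaw":0.7},{"angular":[0,0,0],"slide":[-0.001,0,0.025],"jaw":0.7},{"angular":[0,0,0],"slide":[-0.001,0,0.0365],"jaw":0.7},{"angular":[0,0,0],"slide":[-0.001,0,0.0365],"jaw":0.7},{"angular":[0,0,0],"slide":[-0.001,0,0.0365],"jaw":-1},{"angular":[0,0,0],"slide":[-0.001,0,0.0365],"jaw":-1},{"angular":[0,0,0],"slide":[-0.001,0,0.0365],"jaw":-1},{"angular":[0,0,0],"slide":[-0.001,0,0.0365],"jaw":-1},{"angular":[0,0,0],"slide":[-0.001,0,0.0365],"jaw":-1},{"angular":[0,0,0],"slide":[-0.001,0,0.0365],"jaw":-1},{"angular":[0,0,0],"slide":[-0.001,0,0.0365],"jaw":-1},{"angular":[0,0,0],"slide":[-0.001,0,0.0365],"jaw":-1}]}}

```text
time_s: 24.52
position: [638.7, -129.5, 2.6]
tool_rot: [0.716, 0.698, 0.0, 0.0]
wrist_force: [0.1, 0.4, -0.1]
finger_gap: 0.218
gripper_force: 0.0
```

{"method": "arm_command", "body": {"series": [{"angular":[0,0,0],"slide":[0,0,-0.003],"jaw":-1},{"angular":[0,0,0],"slide":[0,0,-0.007],"jaw":-1},{"angular":[0,0,0],"slide":[0,0,-0.012],"jaw":-1},{"angular":[0,0,0],"slide":[0,0,-0.02],"jaw":-1},{"angular":[0,0,0],"slide":[0,0,-0.03],"jaw":-1}]}}

```text
time_s: 24.93
position: [638.3, -129.4, 32.8]
tool_rot: [0.716, 0.698, -0.0, -0.0]
wrist_force: [-0.5, 0.0, 0.5]
finger_gap: 0.001
gripper_force: 0.0
```

```bash
python3 - <<'E' | grep -v grey
from meas import *
o=[]
for n in('side','top'):
    p,d,W=shot(n); report(n,p,W)
    u,v=proj(n,[638,-129,25]).astype(int); c=p[v-75:v+75,u-50:u+50]; o.append(cv2.resize(c,(390,585),interpolation=cv2.INTER_CUBIC))
cv2.imwrite('pics/c6.png',np.hstack(o))
s=ctrl.get_state();print(s['position'],s['finger_gap'])
E
```

```text
side red 2965 px [205.9 178.2] med [510.6 218.8   6.4] mid [514.9 221.4   6.9] zmax 10.9 rect [508.1 207.4] [244.1 206.1] 1.5
side white 1071 px [181.4 148.1] med [493.4 318.5  71.2] mid [502.8 318.6  71.1] zmax 93.7 rect [504.8 316.4] [262.9  24.9] 0.5
side white 636 px [258.6 138.3] med [750.2 251.5  20. ] mid [755.2 253.9  18.9] zmax 24.2 rect [756.3 256.5] [ 78.9 156.3] 7.7
side white 220 px [259.9 178.4] med [602.   66.3  58.2] mid [602.4  83.2  61. ] zmax 81.9 rect [603.   84.4] [77.9 57.5] 5.7
side white 282 px [207.8 209.4] med [412.6  65.2  57.6] mid [422.8  78.5  60.2] zmax 81.4 rect [421.5  80.6] [57.8 89.5] 82.9
side white 254 px [318.4 224.9] med [ 629.1 -145.7   23.6] mid [ 638.4 -130.8   24.1] zmax 27.9 rect [ 639.2 -129.7] [97.2 56.4] 87.8
side white 93 px [402.8 270.6] med [ 696.9 -382.5   15.9] mid [ 708.1 -384.    15.1] zmax 21.3 rect [ 709.7 -379.4] [95.6 13.6] 11.5
side white 442 px [326.9 293.6] med [ 482.6 -315.5   46.2] mid [ 489.7 -307.1   38.7] zmax 60.2 rect [ 488.7 -307.8] [56.9 62.7] 10.8
side white 61 px [435.  305.3] med [ 677.9 -495.7   17.4] mid [ 677
[... 846 characters left out ...]
white 184 px [249.1 169.3] med [603.8  71.   60.1] mid [604.7  71.9  64.1] zmax 85.1 rect [604.6  72. ] [73.4 25.8] 2.0
top white 55 px [168.9 189.2] med [532.  318.9  68.4] mid [538.3 318.8  69.3] zmax 75.5 rect [538.4 318.7] [112.4   4.1] 0.9
top white 733 px [386.8 216.3] med [ 475.2 -371.4   48.3] mid [ 463.5 -364.8   35.9] zmax 62.4 rect [ 460.5 -373.3] [119.  148.8] 7.2
top white 201 px [248.1 228.7] med [419.   68.7  59.6] mid [418.9  69.3  63.5] zmax 85.6 rect [418.3  69.3] [26.3 78.1] 80.4
top white 40 px [398.5 237.9] med [ 396.2 -418.6    9.6] mid [ 401.7 -422.     9.9] zmax 11.2 rect [ 400.8 -417.2] [35.1 28.8] 30.9
[ 640.59067931 -129.99258875   35.54401009] 0.006367797962031855
```

View pics/c6.png

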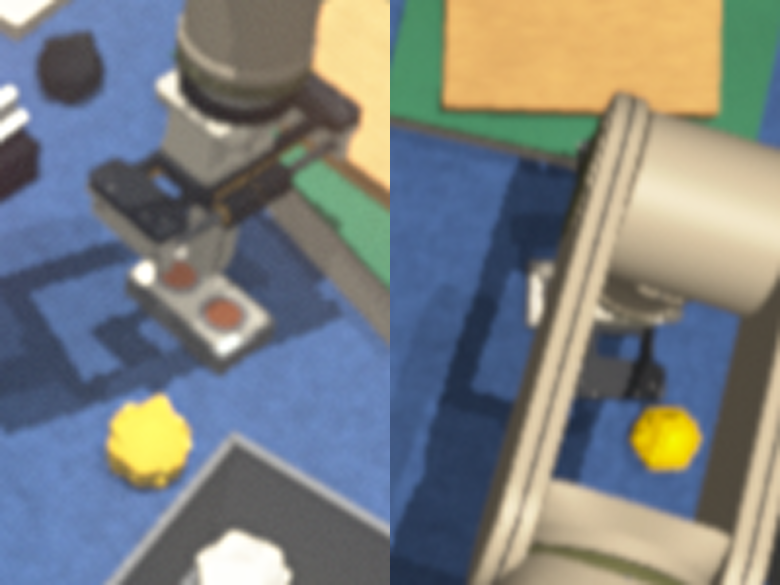

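The box is directly under the shut fingers, flat and undisturbed. I'll step through the grasp and read the gap at each stage.

{"method": "arm_command", "body": {"series": [{"angular":[0,0,0],"slide":[0,0,-0.02],"jaw":0.8},{"angular":[0,0,0],"slide":[0,0,-0.02],"jaw":0.8},{"angular":[0,0,0],"slide":[0,0,-0.02],"jaw":0.8},{"angular":[0,0,0],"slide":[0,0,-0.02],"jaw":0.8},{"angular":[0,0,0],"slide":[0,0,-0.02],"jaw":0.8},{"angular":[0,0,0],"slide":[0,0,-0.02],"jaw":0.8},{"angular":[0,0,0],"slide":[0,0,-0.02],"jaw":0.8},{"angular":[0,0,0],"slide":[0,0,-0.02],"jaw":0.8}]}}

```text
time_s: 25.7
position: [638.3, -129.3, 51.7]
tool_rot: [0.716, 0.698, -0.0, -0.0]
wrist_force: [0.3, 0.2, -0.4]
finger_gap: 0.53
gripper_force: 0.0
```

{"method": "arm_command", "body": {"series": [{"angular":[0,0,0],"slide":[0,0,0.01],"jaw":0.8},{"angular":[0,0,0],"slide":[0,0,0.03],"jaw":0.8},{"angular":[0,0,0],"slide":[0,0,0.045],"jaw":0.8},{"angular":[0,0,0],"slide":[0,0,0.048],"jaw":0.8},{"angular":[0,0,0],"slide":[0,0,0.048],"jaw":0.8}]}}

```text
time_s: 26.12
position: [636.5, -128.8, 1.5]
tool_rot: [0.716, 0.698, -0.001, -0.002]
wrist_force: [0.3, -0.6, -0.4]
finger_gap: 0.874
gripper_force: 0.0
```

{"method": "arm_command", "body": {"series": [{"angular":[0,0,0],"slide":[0,0,0],"jaw":-1},{"angular":[0,0,0],"slide":[0,0,0],"jaw":-1},{"angular":[0,0,0],"slide":[0,0,0],"jaw":-1},{"angular":[0,0,0],"slide":[0,0,0],"jaw":-1}]}}

```text
time_s: 26.45
position: [639.4, -129.7, 5.5]
tool_rot: [0.716, 0.698, 0.0, 0.001]
wrist_force: [0.4, 0.5, -0.1]
finger_gap: 0.662
gripper_force: 0.0
```

{"method": "arm_command", "body": {"series": [{"angular":[0,0,0],"slide":[0,0,0],"jaw":-1},{"angular":[0,0,0],"slide":[0,0,0],"jaw":-1}]}}

```text
time_s: 26.62
position: [638.9, -129.5, 4.9]
tool_rot: [0.716, 0.698, 0.0, 0.0]
wrist_force: [0.6, -0.5, 0.2]
finger_gap: 0.521
gripper_force: 0.0
```

The fingers close above the box without touching it. So the tips must retract when open: the TCP is defined for shut fingers, and the jaws swing. I need a lower TCP, so I'll open, go down 12 mm while watching the force, and close.

{"method": "arm_command", "body": {"series": [{"angular":[0,0,0],"slide":[0,0,0],"jaw":0.8},{"angular":[0,0,0],"slide":[0,0,0],"jaw":0.8},{"angular":[0,0,0],"slide":[0,0,0],"jaw":0.8},{"angular":[0,0,0],"slide":[0,0,0],"jaw":0.8},{"angular":[0,0,0],"slide":[0,0,0],"jaw":0.8},{"angular":[0,0,0],"slide":[0,0,0],"jaw":0.8},{"angular":[0,0,0],"slide":[0,0,0.003],"jaw":0.8},{"angular":[0,0,0],"slide":[0,0,0.006],"jaw":0.8},{"angular":[0,0,0],"slide":[0,0,0.009],"jaw":0.8},{"angular":[0,0,0],"slide":[0,0,0.012],"jaw":0.8},{"angular":[0,0,0],"slide":[0,0,0.012],"jaw":0.8}]}}

```text
time_s: 27.53
position: [637.8, -129.2, -8.9]
tool_rot: [0.716, 0.698, -0.0, -0.001]
wrist_force: [-1.0, 0.2, -0.3]
finger_gap: 0.897
gripper_force: 0.0
```

{"method": "arm_command", "body": {"series": [{"angular":[0,0,0],"slide":[0,0,0],"jaw":0.1},{"angular":[0,0,0],"slide":[0,0,0],"jaw":0.1},{"angular":[0,0,0],"slide":[0,0,0],"jaw":0.1},{"angular":[0,0,0],"slide":[0,0,0],"jaw":0.1},{"angular":[0,0,0],"slide":[0,0,0],"jaw":0.1},{"angular":[0,0,0],"slide":[0,0,0],"jaw":0.1}]}}

```text
time_s: 28.03
position: [638.7, -129.5, -7.4]
tool_rot: [0.716, 0.698, 0.0, 0.0]
wrist_force: [-0.3, -0.6, 0.2]
finger_gap: 0.59
gripper_force: 30.0
```

Contact, as expected. I'll go 8 mm deeper for a secure hold, then grip.

{"method": "arm_command", "body": {"series": [{"angular":[0,0,0],"slide":[0,0,0],"jaw":0.6},{"angular":[0,0,0],"slide":[0,0,0],"jaw":0.6},{"angular":[0,0,0],"slide":[0,0,0],"jaw":0.6},{"angular":[0,0,0],"slide":[0,0,0.003],"jaw":0.6},{"angular":[0,0,0],"slide":[0,0,0.006],"jaw":0.6},{"angular":[0,0,0],"slide":[0,0,0.008],"jaw":0.6},{"angular":[0,0,0],"slide":[0,0,0.008],"jaw":-0.3},{"angular":[0,0,0],"slide":[0,0,0.008],"jaw":-0.3},{"angular":[0,0,0],"slide":[0,0,0.008],"jaw":-0.3},{"angular":[0,0,0],"slide":[0,0,0.008],"jaw":-0.3},{"angular":[0,0,0],"slide":[0,0,0.008],"jaw":-0.3}]}}

```text
time_s: 28.95
position: [638.7, -129.5, -15.6]
tool_rot: [0.716, 0.698, 0.0, 0.0]
wrist_force: [0.6, 0.1, -0.9]
finger_gap: 0.585
gripper_force: 30.0
```

{"method": "arm_command", "body": {"series": [{"angular":[0,0,0],"slide":[0,0,-0.005],"jaw":-0.3},{"angular":[0,0,0],"slide":[0,0,-0.015],"jaw":-0.3},{"angular":[0,0,0],"slide":[0,0,-0.025],"jaw":-0.3},{"angular":[0,0,0],"slide":[0,0,-0.045],"jaw":-0.5},{"angular":[0,0,0],"slide":[0,0,-0.07],"jaw":-1},{"angular":[0,0,0],"slide":[0,0,-0.1],"jaw":-1},{"angular":[0,0,0],"slide":[0,0,-0.13],"jaw":-1},{"angular":[0,0,0],"slide":[0,0,-0.16],"jaw":-1},{"angular":[0,0,0],"slide":[0,0,-0.16],"jaw":-1}]}}

```text
time_s: 29.7
position: [643.0, -130.7, 154.6]
tool_rot: [0.716, 0.698, 0.003, 0.006]
wrist_force: [2.1, 0.5, -1.3]
finger_gap: 0.59
gripper_force: 30.0
```

{"method": "arm_command", "body": {"series": [{"angular":[0,0,-3],"slide":[0.037,-0.0155,0],"jaw":-1},{"angular":[0,0,-3],"slide":[0.074,-0.031,0],"jaw":-1},{"angular":[0,0,-3],"slide":[0.111,-0.0465,0],"jaw":-1},{"angular":[0,0,-3],"slide":[0.148,-0.062,0],"jaw":-1},{"angular":[0,0,-3],"slide":[0.185,-0.078,0],"jaw":-1},{"angular":[0,0,-3],"slide":[0.222,-0.093,0],"jaw":-1},{"angular":[0,0,-3],"slide":[0.26,-0.109,0],"jaw":-1},{"angular":[0,0,-3],"slide":[0.297,-0.125,0],"jaw":-1},{"angular":[0,0,-3],"slide":[0.334,-0.14,0],"jaw":-1},{"angular":[0,0,-3],"slide":[0.334,-0.14,0],"jaw":-1},{"angular":[0,0,-3],"slide":[0.334,-0.14,0.03],"jaw":-1},{"angular":[0,0,-3],"slide":[0.334,-0.14,0.06],"jaw":-1},{"angular":[0,0,-3],"slide":[0.334,-0.14,0.09],"jaw":-1},{"angular":[0,0,-3],"slide":[0.334,-0.14,0.11],"jaw":-1},{"angular":[0,0,-3],"slide":[0.334,-0.14,0.125],"jaw":-1},{"angular":[0,0,-3],"slide":[0.334,-0.14,0.138],"jaw":-1},{"angular":[0,0,-3],"slide":[0.334,-0.14,0.146],"jaw":-0.2},{"angular":[0,0,-3],"slide":[0.334,-0.14,0.15],"jaw":-0.2},{"angular":[0,0,-3],"slide":[0.334,-0.14,0.15],"jaw":-0.2}]}}

```text
time_s: 31.28
position: [507.3, 208.0, -5.8]
tool_rot: [0.698, 0.716, -0.0, -0.0]
wrist_force: [1.1, 0.3, -2.2]
finger_gap: 0.589
gripper_force: 30.0
```

{"method": "arm_command", "body": {"series": [{"angular":[0,0,0],"slide":[0,0,0.001],"jaw":0.5},{"angular":[0,0,0],"slide":[0,0,0.001],"jaw":0.5},{"angular":[0,0,0],"slide":[0,0,0.001],"jaw":0.5},{"angular":[0,0,0],"slide":[0,0,0.001],"jaw":0.5},{"angular":[0,0,0],"slide":[0,0,-0.02],"jaw":0.5},{"angular":[0,0,0],"slide":[0,0,-0.06],"jaw":0.5},{"angular":[0,0,0],"slide":[0,0,-0.1],"jaw":-1},{"angular":[0,0,0],"slide":[0,0,-0.14],"jaw":-1},{"angular":[0,0,0],"slide":[0,0,-0.18],"jaw":-1},{"angular":[0,0,0],"slide":[0,0,-0.22],"jaw":-1},{"angular":[0,0,0],"slide":[0,0,-0.26],"jaw":-1},{"angular":[0,0,0],"slide":[0,0,-0.3],"jaw":-1},{"angular":[0,0,0],"slide":[0,0,-0.34],"jaw":-1},{"angular":[0,0,0],"slide":[0,0,-0.36],"jaw":-1},{"angular":[0,0,0],"slide":[0,0,-0.36],"jaw":-1}]}}

```text
time_s: 32.53
position: [509.2, 208.7, 362.0]
tool_rot: [0.698, 0.716, 0.005, 0.003]
wrist_force: [0.2, 0.2, 0.4]
finger_gap: 0.156
gripper_force: 0.0
```

```bash
python3 - <<'E' | grep -v grey
from meas import *
for n in('side','top'):
    p,d,W=shot(n); cv2.imwrite('pics/%s7.png'%n,cv2.resize(p,(768,576))); report(n,p,W)
W=np.load('/tmp/top0.npz')['W'];
m=(W[...,0]>390)&(W[...,0]<630)&(W[...,1]>325)&(W[...,1]<480)
# lid edge: highest points
P=W[m]; Q=P[P[:,2]>235]; print('lidtop',np.median(Q,0),np.percentile(Q,[2,98],axis=0).round(0),len(Q))
# bystanders
for lo,hi in((75,92),(93,106)):
    Q=P[(P[:,2]>lo)&(P[:,2]<hi)]; print(lo,len(Q),np.percentile(Q,[2,98],axis=0).round(0) if len(Q) else '')
s=ctrl.get_state();print(s['position'],s['finger_gap'])
E
```

```text
side red 2195 px [204.7 178.8] med [489.6 219.1   6.4] mid [513.1 222.    6.6] zmax 10.5 rect [507.6 209.3] [242.4 205.1] 1.3
side white 687 px [258.8 137.1] med [755.3 259.   20.2] mid [756.6 254.2  19.5] zmax 24.4 rect [762.1 255.7] [ 89.8 154. ] 6.8
side white 633 px [192.1 142.4] med [545.1 319.3  71.2] mid [518.7 319.8  71.9] zmax 92.5 rect [515.5 319.1] [239.4  18. ] 0.7
side white 288 px [208.1 175.7] med [508.9 203.1  31.1] mid [509.5 207.2  30.9] zmax 34.6 rect [515.5 207.5] [98.7 66.2] 89.7
side white 97 px [258.7 175.6] med [602.8  71.   77.7] mid [602.4  87.3  60.3] zmax 82.6 rect [602.3  87.5] [77.7 47.1] 6.5
side white 92 px [261.9 181. ] med [603.5  62.3  56.5] mid [604.   62.5  58. ] zmax 63.8 rect [603.3  61.4] [77.  14.2] 7.2
side white 247 px [207.8 209.5] med [412.5  64.8  57.8] mid [418.8  78.8  59.8] zmax 81.8 rect [423.1  94.4] [81.4 87.1] 79.8
side white 84 px [402.7 270.5] med [ 697.  -382.    15.5] mid [ 706.2 -383.    15. ] zmax 21.4 rect [ 705.8 -379.6] [90.9 12.7] 10.4
side white 423 px [326.9 293.4] med [ 482.9 -314.7   47.2] mid [ 488.9 -307.9   41.2] z
[... 998 characters left out ...]
1.2  59.9] mid [604.8  71.8  63.7] zmax 84.6 rect [604.3  72.1] [73.  25.9] 1.8
top white 320 px [208.3 198.1] med [512.3 200.9  33.7] mid [509.9 204.3  33.7] zmax 38.2 rect [509.2 205.8] [48.3 94.3] 1.5
top white 759 px [387.1 216.7] med [ 472.3 -373.4   48.6] mid [ 463.2 -364.8   35.7] zmax 62.3 rect [ 459.  -372.3] [125.4 144.5] 9.6
top white 204 px [248.1 228.8] med [418.6  68.4  59.5] mid [419.   69.3  62.4] zmax 84.9 rect [418.1  68.9] [26.8 77.9] 80.5
lidtop [509.45757399 360.8018455  256.845249  ] [[395. 354. 236.]
 [625. 371. 265.]] 790
75 134 [[415. 325.  76.]
 [618. 479.  92.]]
93 155 [[411. 325.  93.]
 [624. 464. 106.]]
[507.83010674 208.25393877 355.61872051] 0.06881971550869415
```

View pics/side7.png

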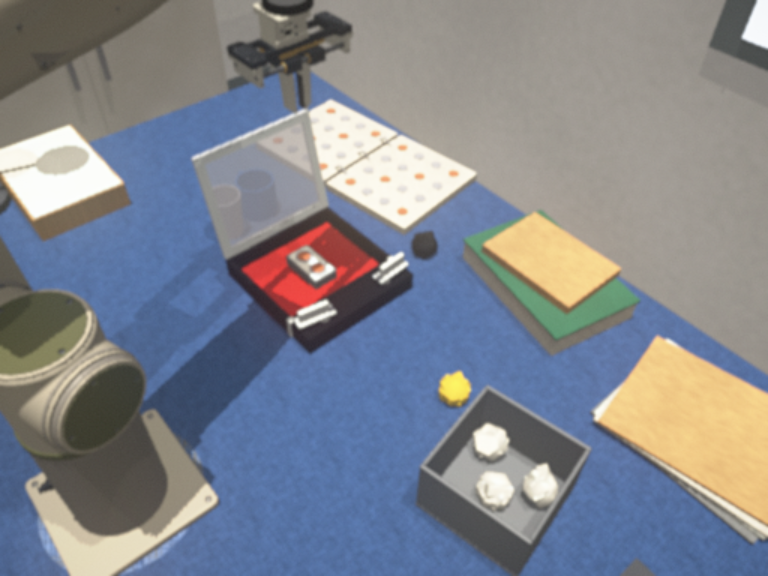

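The set lies flat on the bed at (310,265), with all balls in the bin. The lid edge is at about y 361, z 258. I'll go over the lid and come down behind it with the fingers shut, staying well above the mug and beaker.

{"method": "arm_command", "body": {"series": [{"angular":[0,0,0],"slide":[0.03,0,0],"jaw":-1},{"angular":[0,0,0],"slide":[0.07,0,0],"jaw":-1},{"angular":[0,0,0],"slide":[0.11,0,0],"jaw":-1},{"angular":[0,0,0],"slide":[0.15,0,0],"jaw":-1},{"angular":[0,0,0],"slide":[0.185,0,0],"jaw":-1},{"angular":[0,0,0],"slide":[0.202,0,0],"jaw":-1},{"angular":[0,0,0],"slide":[0.202,0,0],"jaw":-1},{"angular":[0,0,0],"slide":[0.202,0,0.04],"jaw":-1},{"angular":[0,0,0],"slide":[0.202,0,0.08],"jaw":-1},{"angular":[0,0,0],"slide":[0.202,0,0.119],"jaw":-1},{"angular":[0,0,0],"slide":[0.202,0,0.119],"jaw":-1},{"angular":[0,0,0],"slide":[0.202,0,0.119],"jaw":-1}]}}

```text
time_s: 33.63
position: [499.9, 407.6, 231.3]
tool_rot: [0.698, 0.716, -0.004, -0.001]
wrist_force: [1.0, -0.1, 0.4]
finger_gap: 0.004
gripper_force: 0.0
```

{"method": "arm_command", "body": {"series": [{"angular":[0,0,0],"slide":[-0.025,0,0],"jaw":-1},{"angular":[0,0,0],"slide":[-0.045,0,0],"jaw":-1},{"angular":[0,0,0],"slide":[-0.063,0,0],"jaw":-1},{"angular":[0,0,0],"slide":[-0.08,0,0],"jaw":-1},{"angular":[0,0,0],"slide":[-0.106,0,0.002],"jaw":-1},{"angular":[0,0,0],"slide":[-0.131,0,0.005],"jaw":-1},{"angular":[0,0,0],"slide":[-0.158,0,0.015],"jaw":-1},{"angular":[0,0,0],"slide":[-0.184,0,0.027],"jaw":-1},{"angular":[0,0,0],"slide":[-0.203,0,0.041],"jaw":-1},{"angular":[0,0,0],"slide":[-0.221,0,0.057],"jaw":-1},{"angular":[0,0,0],"slide":[-0.235,0,0.075],"jaw":-1},{"angular":[0,0,0],"slide":[-0.249,0,0.095],"jaw":-1},{"angular":[0,0,0],"slide":[-0.257,0,0.111],"jaw":-1},{"angular":[0,0,0],"slide":[-0.265,0,0.129],"jaw":-1},{"angular":[0,0,0],"slide":[-0.269,0,0.143],"jaw":-1},{"angular":[0,0,0],"slide":[-0.272,0,0.157],"jaw":-1},{"angular":[0,0,0],"slide":[-0.274,0,0.171],"jaw":-1},{"angular":[0,0,0],"slide":[-0.274,0,0.183],"jaw":-1},{"angular":[0,0,0],"slide":[-0.274,0,0.185],"jaw":-1},{"angular":[0,0,0],"slide":[-0.274,0,0.186],"jaw":-1}]}}

```text
time_s: 35.3
position: [510.6, 136.1, 50.9]
tool_rot: [0.698, 0.716, 0.001, 0.001]
wrist_force: [-0.4, -1.4, 1.5]
finger_gap: 0.007
gripper_force: 0.6
```

Run:
```python
from h import *
for n in('side','top'):
    p,d,W=shot(n,)
    cv2.imwrite('pics/%s8.png'%n,cv2.resize(p,(768,576)))
    print(n)
    for q in([400,200],[610,200],[400,150],[610,150],[510,300],[430,110],[590,112],[500,105]):
        m=np.hypot(W[...,0]-q[0],W[...,1]-q[1])<6
        print(q,np.round(np.percentile(W[m][:,2],[10,50,90]),1) if m.any() else None)
s=ctrl.get_state();print(s['position'],s['wrist_force'])
```

```text
side
[400, 200] [61.5 62.2 63.1]
[610, 200] None
[400, 150] [66.1 68.4 70.1]
[610, 150] [ 7.  66.3 71.2]
[510, 300] None
[430, 110] [ 72.3 163.7 201. ]
[590, 112] [ 72.9 173.4 201.3]
[500, 105] [ 41.8 181.  260.1]
top
[400, 200] [63.1 64.8 68.7]
[610, 200] [61.9 66.6 69. ]
[400, 150] [67.7 70.7 72. ]
[610, 150] None
[510, 300] [53.2 54.5 54.9]
[430, 110] [199.3 201.5 203.7]
[590, 112] [198.8 201.6 203.3]
[500, 105] [493.3 495.6 497.1]
[510.40310803 136.37906293  50.92412692] [ 0.35969131 -0.23260269  0.54374934]
```

View pics/side8.png

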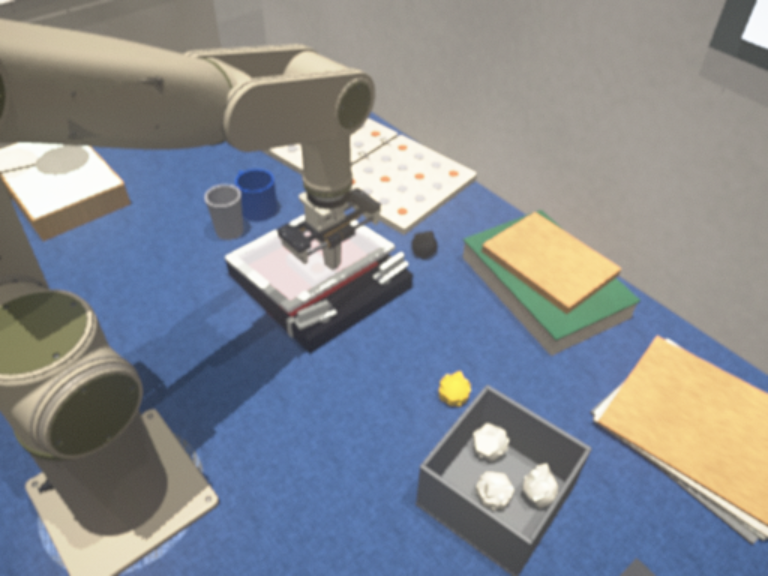

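The lid is nearly shut (about 0.1 rad left): its surface is at z 70 under the tips while the TCP reads 51. So the real fingertips sit about 20 mm behind the reported TCP, which also explains the box. I'll press on down gently.

{"method": "arm_command", "body": {"series": [{"angular":[0,0,0],"slide":[-0.001,0,0.004],"jaw":-1},{"angular":[0,0,0],"slide":[-0.001,0,0.008],"jaw":-1},{"angular":[0,0,0],"slide":[-0.001,0,0.012],"jaw":-1},{"angular":[0,0,0],"slide":[-0.001,0,0.015],"jaw":-1},{"angular":[0,0,0],"slide":[-0.001,0,0.018],"jaw":-1},{"angular":[0,0,0],"slide":[-0.001,0,0.018],"jaw":-1}]}}

```text
time_s: 35.9
position: [508.6, 135.0, 30.4]
tool_rot: [0.698, 0.716, -0.001, -0.0]
wrist_force: [0.5, 0.3, -0.6]
finger_gap: 0.007
gripper_force: 0.0
```

{"method": "arm_command", "body": {"series": [{"angular":[0,0,0],"slide":[0,0,0.001],"jaw":-1},{"angular":[0,0,0],"slide":[0,0,0.002],"jaw":-1},{"angular":[0,0,0],"slide":[0,0,0.002],"jaw":-1}]}}

```text
time_s: 36.15
position: [508.9, 135.1, 29.0]
tool_rot: [0.698, 0.716, -0.0, -0.0]
wrist_force: [-0.5, 0.5, 0.3]
finger_gap: 0.008
gripper_force: 0.0
```

{"method": "arm_command", "body": {"series": [{"angular":[0,0,0],"slide":[0,0,0.001],"jaw":-1},{"angular":[0,0,0],"slide":[0,0,0.002],"jaw":-1},{"angular":[0,0,0],"slide":[0,0,0.003],"jaw":-1},{"angular":[0,0,0],"slide":[0,0,0.003],"jaw":-1}]}}

```text
time_s: 36.48
position: [509.3, 135.1, 27.4]
tool_rot: [0.698, 0.716, -0.0, -0.0]
wrist_force: [-5.3, -1.8, 10.5]
finger_gap: 0.005
gripper_force: 5.6
```

```bash
cat > lid.py <<'E'
from h import *
for n in('side','top'):
    p,d,W=shot(n)
    for q in([400,200],[610,200],[395,150],[390,115],[510,300],[620,260]):
        m=np.hypot(W[...,0]-q[0],W[...,1]-q[1])<6
        if m.any(): print(n,q,np.round(np.percentile(W[m][:,2],[10,50,90]),1))
s=ctrl.get_state();print(s['position'],s['wrist_force'])
E
python3 lid.py
```

```text
side [400, 200] [46.5 47.5 50.1]
side [395, 150] [46.6 49.2 50.9]
side [390, 115] [47.2 49.5 51. ]
side [510, 300] [45.4 48.2 51.3]
top [400, 200] [49.3 51.4 53.6]
top [610, 200] [49.4 51.  52.2]
top [395, 150] [49.1 50.8 54.4]
top [390, 115] [47.5 50.9 55.1]
top [510, 300] [49.  51.8 53.5]
top [620, 260] [48.  51.2 53.8]
[509.31059081 135.15714619  27.3785079 ] [-6.13173294 -0.91268735 10.95420229]
```

The lid is level at z 50, pressed about 10 N against its stop. Now the near turnbutton: pivot at about (435.5, 66), fin pointing 170.4°. I'll lift, square up to the fin and go 20 mm out from the pivot.

{"method": "arm_command", "body": {"series": [{"angular":[0,0,0],"slide":[0,0,-0.03],"jaw":-0.14},{"angular":[0,0,0],"slide":[0,0,-0.07],"jaw":-0.14},{"angular":[0,0,0],"slide":[0,0,-0.1],"jaw":-0.14},{"angular":[0,0,-78.8],"slide":[-0.063,-0.095,-0.1],"jaw":-0.14},{"angular":[0,0,-78.8],"slide":[-0.063,-0.095,-0.1],"jaw":-0.14},{"angular":[0,0,-78.8],"slide":[-0.063,-0.095,-0.1],"jaw":-0.14},{"angular":[0,0,-78.8],"slide":[-0.063,-0.095,-0.1],"jaw":-0.14},{"angular":[0,0,-78.8],"slide":[-0.063,-0.095,-0.1],"jaw":-0.14},{"angular":[0,0,-78.8],"slide":[-0.063,-0.095,-0.1],"jaw":-0.14},{"angular":[0,0,-78.8],"slide":[-0.063,-0.095,-0.1],"jaw":-0.14},{"angular":[0,0,-78.8],"slide":[-0.063,-0.095,-0.1],"jaw":-0.14},{"angular":[0,0,-78.8],"slide":[-0.063,-0.095,-0.1],"jaw":-0.14},{"angular":[0,0,-78.8],"slide":[-0.063,-0.095,-0.1],"jaw":-0.14},{"angular":[0,0,-78.8],"slide":[-0.063,-0.095,-0.1],"jaw":-0.14},{"angular":[0,0,-78.8],"slide":[-0.063,-0.095,-0.1],"jaw":-0.14},{"angular":[0,0,-78.8],"slide":[-0.063,-0.095,-0.1],"jaw":-0.14},{"angular":[0,0,-78.8],"slide":[-0.063,-0.095,-0.1],"jaw":-0.14},{"angular":[0,0,-78.8],"slide":[-0.063,-0.095,-0.1],"jaw":-0.14}]}}

```text
time_s: 38.08
position: [416.0, 69.6, 126.4]
tool_rot: [0.086, 0.996, 0.0, 0.0]
wrist_force: [0.1, 0.3, 1.2]
finger_gap: 0.435
gripper_force: 0.0
```

```bash
python3 lid.py
python3 - <<'E'
from h import *
s=ctrl.get_state();a=s['tool_rot'];print('yaw',np.degrees(2*np.arctan2(a[1],a[0]))-90,s['position'],s['finger_gap'])
p,d,W=shot('top'); 
for c,nm in(((418,69),'near'),((604,72),'far')):
    b=np.hypot(W[...,0]-c[0],W[...,1]-c[1])<50
    for lo,hi in((72,92),(53,66)):
        m=b&(W[...,2]>lo)&(W[...,2]<hi)&(W[...,1]<97)
        if m.sum()>5: print(nm,lo,m.sum(),W[m].mean(0).round(1),cv2.minAreaRect(W[m][:,:2].astype(np.float32)))
E
```

```text
side [400, 200] [46.4 49.1 51. ]
side [610, 200] [47.3 48.6 50.7]
side [395, 150] [ 47.6 248.9 273.4]
side [390, 115] [240.2 565.3 577.8]
side [620, 260] [45.6 48.9 50.3]
top [610, 200] [46.8 50.7 53.1]
top [390, 115] [554.7 579.2 581.8]
top [510, 300] [49.6 52.5 53.6]
top [620, 260] [48.6 51.6 54.1]
[415.93956303  69.63341056 126.31057068] [0.0748952  0.47461162 0.95961744]
yaw 80.20778745080398 [415.93956303  69.63341056 126.31057068] 0.43128419757082687
near 53 35 [449.   63.4  58.4] ((450.7336730957031, 73.24069213867188), (44.94606018066406, 14.215779304504395), 77.35762023925781)
far 72 65 [604.6  70.7  81.9] ((605.4239501953125, 70.88512420654297), (59.14448165893555, 9.79988956451416), 5.235983371734619)
far 53 115 [601.2  70.4  58.6] ((602.7902221679688, 70.69689178466797), (76.31611633300781, 23.96247100830078), 5.098781585693359)
```

{"method": "arm_command", "body": {"series": [{"angular":[0,0,0],"slide":[0,0,0.03],"jaw":-0.14},{"angular":[0,0,0],"slide":[0,0,0.06],"jaw":-0.14},{"angular":[0,0,0],"slide":[0,0,0.075],"jaw":-0.14},{"angular":[0,0,0],"slide":[0,0,0.084],"jaw":-0.14},{"angular":[0,0,0],"slide":[0,0,0.084],"jaw":-0.14},{"angular":[0,0,0],"slide":[0,0,0.084],"jaw":-1},{"angular":[0,0,0],"slide":[0,0,0.084],"jaw":-1},{"angular":[0,0,0],"slide":[0,0,0.084],"jaw":-1},{"angular":[0,0,0],"slide":[0,0,0.084],"jaw":-1},{"angular":[0,0,0],"slide":[0,0,0.084],"jaw":-1},{"angular":[0,0,0],"slide":[0,0,0.084],"jaw":-1},{"angular":[0,0,0],"slide":[0,0,0.084],"jaw":-1},{"angular":[0,0,0],"slide":[0,0,0.084],"jaw":-1}]}}

```text
time_s: 39.32
position: [416.6, 69.5, 43.2]
tool_rot: [0.084, 0.996, -0.0, 0.001]
wrist_force: [-1.3, -1.3, 6.6]
finger_gap: 0.105
gripper_force: 30.0
```

The fin is gripped at 9.8 mm. I'll swing it 78.7° about its pivot.

{"method": "arm_command", "body": {"series": [{"angular":[0,0,7],"slide":[-0.0001,0.0024,0],"jaw":-1},{"angular":[0,0,14],"slide":[-0.0006,0.0048,0],"jaw":-1},{"angular":[0,0,21],"slide":[-0.0013,0.0072,0],"jaw":-1},{"angular":[0,0,28],"slide":[-0.0023,0.0094,0],"jaw":-1},{"angular":[0,0,35],"slide":[-0.0036,0.0115,0],"jaw":-1},{"angular":[0,0,42],"slide":[-0.0051,0.0134,0],"jaw":-1},{"angular":[0,0,49],"slide":[-0.0069,0.0151,0],"jaw":-1},{"angular":[0,0,56],"slide":[-0.0088,0.0166,0],"jaw":-1},{"angular":[0,0,63],"slide":[-0.0109,0.0178,0],"jaw":-1},{"angular":[0,0,70],"slide":[-0.0132,0.0188,0],"jaw":-1},{"angular":[0,0,76],"slide":[-0.0152,0.0194,0],"jaw":-1},{"angular":[0,0,78.7],"slide":[-0.0161,0.0196,0],"jaw":-1},{"angular":[0,0,78.7],"slide":[-0.0161,0.0196,0],"jaw":-1},{"angular":[0,0,78.7],"slide":[-0.0161,0.0196,0],"jaw":-1},{"angular":[0,0,78.7],"slide":[-0.0161,0.0196,0],"jaw":-1}]}}

```text
time_s: 40.57
position: [435.4, 85.7, 43.1]
tool_rot: [0.697, 0.717, -0.0, 0.0]
wrist_force: [-3.1, -2.9, 7.5]
finger_gap: 0.107
gripper_force: 30.0
```

{"method": "arm_command", "body": {"series": [{"angular":[0,0,0],"slide":[0,0,0],"jaw":-0.14},{"angular":[0,0,0],"slide":[0,0,0],"jaw":-0.14},{"angular":[0,0,0],"slide":[0,0,0],"jaw":-0.14},{"angular":[0,0,0],"slide":[0,0,-0.03],"jaw":-0.14},{"angular":[0,0,0],"slide":[0,0,-0.06],"jaw":-0.14},{"angular":[0,0,0],"slide":[0,0,-0.084],"jaw":-0.14},{"angular":[0,0,89.5],"slide":[-0.0198,0.1704,-0.084],"jaw":-0.14},{"angular":[0,0,89.5],"slide":[-0.0198,0.1704,-0.084],"jaw":-0.14},{"angular":[0,0,89.5],"slide":[-0.0198,0.1704,-0.084],"jaw":-0.14},{"angular":[0,0,89.5],"slide":[-0.0198,0.1704,-0.084],"jaw":-0.14},{"angular":[0,0,89.5],"slide":[-0.0198,0.1704,-0.084],"jaw":-0.14},{"angular":[0,0,89.5],"slide":[-0.0198,0.1704,-0.084],"jaw":-0.14},{"angular":[0,0,89.5],"slide":[-0.0198,0.1704,-0.084],"jaw":-0.14},{"angular":[0,0,89.5],"slide":[-0.0198,0.1704,-0.084],"jaw":-0.14},{"angular":[0,0,89.5],"slide":[-0.0198,0.1704,-0.084],"jaw":-0.14},{"angular":[0,0,89.5],"slide":[-0.0198,0.1704,-0.084],"jaw":-0.14},{"angular":[0,0,89.5],"slide":[-0.0198,0.1704,-0.084],"jaw":-0.14},{"angular":[0,0,89.5],"slide":[-0.0198,0.1704,-0.084],"jaw":-0.14},{"angular":[0,0,89.5],"slide":[-0.0198,0.1704,-0.084],"jaw":-0.14},{"angular":[0,0,89.5],"slide":[-0.0198,0.1704,-0.084],"jaw":-0.14}]}}

```text
time_s: 42.23
position: [605.8, 71.4, 125.9]
tool_rot: [1.0, 0.017, -0.0, -0.0]
wrist_force: [0.6, -0.1, -0.4]
finger_gap: 0.428
gripper_force: 0.0
```

```bash
cat > btn.py <<'E'
from h import *
s=ctrl.get_state();a=s['tool_rot'];print('yaw',np.degrees(2*np.arctan2(a[1],a[0]))-90,s['position'],s['finger_gap'])
for n in('top','side'):
    p,d,W=shot(n); V=p.min(2)
    for c,nm in(((435,75),'near'),((592,75),'far')):
        b=np.hypot(W[...,0]-c[0],W[...,1]-c[1])<70
        for lo,hi in((73,92),):
            m=b&(W[...,2]>lo)&(W[...,2]<hi)
            if m.sum()>5:
                P=W[m][:,:2];q=P-P.mean(0);e=np.linalg.svd(q,full_matrices=False)[2][0]
                print(n,nm,m.sum(),P.mean(0).round(1),'dir',round(np.degrees(np.arctan2(e[1],e[0]))%180,1),'ext',(q@e).min().round(1),(q@e).max().round(1))
E
python3 btn.py
```

```text
yaw -88.0567258369386 [605.78580956  71.35025816 125.85586603] 0.42770542759710495
top near 74 [435.7  84.7] dir 91.4 ext -27.5 27.9
top far 8 [579.1  68. ] dir 117.7 ext -4.8 4.8
side near 79 [434.5  81.8] dir 91.5 ext -32.7 28.9
side far 73 [602.6  68.2] dir 4.2 ext -33.4 28.4
```

Near button is at 91.4°, against about 91.6° for straight across. Now the far one.

{"method": "arm_command", "body": {"series": [{"angular":[0,0,0],"slide":[0,0,0.03],"jaw":-0.14},{"angular":[0,0,0],"slide":[0,0,0.06],"jaw":-0.14},{"angular":[0,0,0],"slide":[0,0,0.075],"jaw":-0.14},{"angular":[0,0,0],"slide":[0,0,0.084],"jaw":-0.14},{"angular":[0,0,0],"slide":[0,0,0.084],"jaw":-0.14},{"angular":[0,0,0],"slide":[0,0,0.084],"jaw":-1},{"angular":[0,0,0],"slide":[0,0,0.084],"jaw":-1},{"angular":[0,0,0],"slide":[0,0,0.084],"jaw":-1},{"angular":[0,0,0],"slide":[0,0,0.084],"jaw":-1},{"angular":[0,0,0],"slide":[0,0,0.084],"jaw":-1},{"angular":[0,0,0],"slide":[0,0,0.084],"jaw":-1},{"angular":[0,0,0],"slide":[0,0,0.084],"jaw":-1},{"angular":[0,0,0],"slide":[0,0,0.084],"jaw":-1}]}}

```text
time_s: 43.42
position: [606.9, 71.2, 43.4]
tool_rot: [1.0, 0.018, 0.001, 0.0]
wrist_force: [0.5, -0.8, 6.1]
finger_gap: 0.102
gripper_force: 29.9
```

{"method": "arm_command", "body": {"series": [{"angular":[0,0,-7],"slide":[-0.0001,-0.0024,0],"jaw":-1},{"angular":[0,0,-14],"slide":[-0.0006,-0.0048,0],"jaw":-1},{"angular":[0,0,-21],"slide":[-0.0013,-0.0072,0],"jaw":-1},{"angular":[0,0,-28],"slide":[-0.0023,-0.0094,0],"jaw":-1},{"angular":[0,0,-35],"slide":[-0.0036,-0.0115,0],"jaw":-1},{"angular":[0,0,-42],"slide":[-0.0051,-0.0134,0],"jaw":-1},{"angular":[0,0,-49],"slide":[-0.0069,-0.0151,0],"jaw":-1},{"angular":[0,0,-56],"slide":[-0.0088,-0.0166,0],"jaw":-1},{"angular":[0,0,-63],"slide":[-0.0109,-0.0178,0],"jaw":-1},{"angular":[0,0,-70],"slide":[-0.0132,-0.0188,0],"jaw":-1},{"angular":[0,0,-77],"slide":[-0.0155,-0.0195,0],"jaw":-1},{"angular":[0,0,-84],"slide":[-0.0179,-0.0199,0],"jaw":-1},{"angular":[0,0,-89.6],"slide":[-0.0199,-0.02,0],"jaw":-1},{"angular":[0,0,-89.6],"slide":[-0.0199,-0.02,0],"jaw":-1},{"angular":[0,0,-89.6],"slide":[-0.0199,-0.02,0],"jaw":-1},{"angular":[0,0,-89.6],"slide":[-0.0199,-0.02,0],"jaw":-1}]}}

```text
time_s: 44.75
position: [585.1, 91.4, 43.4]
tool_rot: [0.696, 0.718, 0.0, -0.001]
wrist_force: [-5.4, 1.8, 9.8]
finger_gap: 0.106
gripper_force: 30.0
```

{"method": "arm_command", "body": {"series": [{"angular":[0,0,0],"slide":[0,0,0],"jaw":-0.14},{"angular":[0,0,0],"slide":[0,0,0],"jaw":-0.14},{"angular":[0,0,0],"slide":[0,0,0],"jaw":-0.14},{"angular":[0,0,0],"slide":[0,0,0],"jaw":-0.14},{"angular":[0,0,0],"slide":[0,0,-0.03],"jaw":-0.14},{"angular":[0,0,0],"slide":[0,0,-0.06],"jaw":-0.14},{"angular":[0,0,0],"slide":[0,0,-0.1],"jaw":-0.14},{"angular":[0,0,0],"slide":[0,0,-0.14],"jaw":-0.14},{"angular":[0,0,0],"slide":[0,0,-0.18],"jaw":-0.14},{"angular":[0,0,0],"slide":[-0.04,0,-0.2],"jaw":-0.14},{"angular":[0,0,0],"slide":[-0.08,0,-0.2],"jaw":-0.14},{"angular":[0,0,0],"slide":[-0.12,0,-0.2],"jaw":-0.14},{"angular":[0,0,0],"slide":[-0.16,0,-0.2],"jaw":-0.14},{"angular":[0,0,0],"slide":[-0.2,0,-0.2],"jaw":-0.14},{"angular":[0,0,0],"slide":[-0.2,0,-0.2],"jaw":-0.14},{"angular":[0,0,0],"slide":[-0.2,0,-0.2],"jaw":-0.14}]}}

```text
time_s: 46.08
position: [590.9, -111.8, 241.7]
tool_rot: [0.698, 0.716, -0.0, -0.0]
wrist_force: [0.2, 0.7, -0.3]
finger_gap: 0.43
gripper_force: 0.0
```

```bash
python3 btn.py; python3 lid.py
python3 - <<'E'
from h import *
p,d,W=shot('top'); cv2.imwrite('pics/top9.png',cv2.resize(p,(768,576)))
m=(p.min(2)>-1)&(W[...,2]>42)&(W[...,2]<56)&(W[...,1]>90)&(W[...,1]<330)&(W[...,0]>360)&(W[...,0]<650)
print(cv2.minAreaRect(W[m][:,:2].astype(np.float32)))
E
```

```text
yaw 1.4743066976911763 [ 590.92033    -111.77853416  241.74127474] 0.4296205589039646
top near 75 [435.6  84.7] dir 91.4 ext -27.5 28.0
top far 57 [584.6  89. ] dir 91.7 ext -27.9 27.8
side near 77 [434.6  82.7] dir 91.5 ext -33.3 28.7
side far 70 [583.9  86.5] dir 91.8 ext -31.4 30.4
side [400, 200] [46.2 48.  49.2]
side [610, 200] [45.5 49.2 51.3]
side [395, 150] [47.8 49.3 50.9]
side [390, 115] [46.2 47.7 50.9]
side [510, 300] [46.9 48.8 51.9]
side [620, 260] [46.7 48.5 50.6]
top [400, 200] [48.  50.1 53.9]
top [610, 200] [49.7 52.2 55.7]
top [395, 150] [47.7 52.2 54.2]
top [390, 115] [48.6 51.6 54. ]
top [510, 300] [49.7 51.9 54.7]
top [620, 260] [48.2 51.4 54.6]
[ 591.41490666 -108.06320445  242.2177107 ] [-0.9189005   0.23738033 -0.53344311]
((506.49176025390625, 204.05540466308594), (256.52752685546875, 231.56729125976562), 1.6867319345474243)
```

View pics/top9.png

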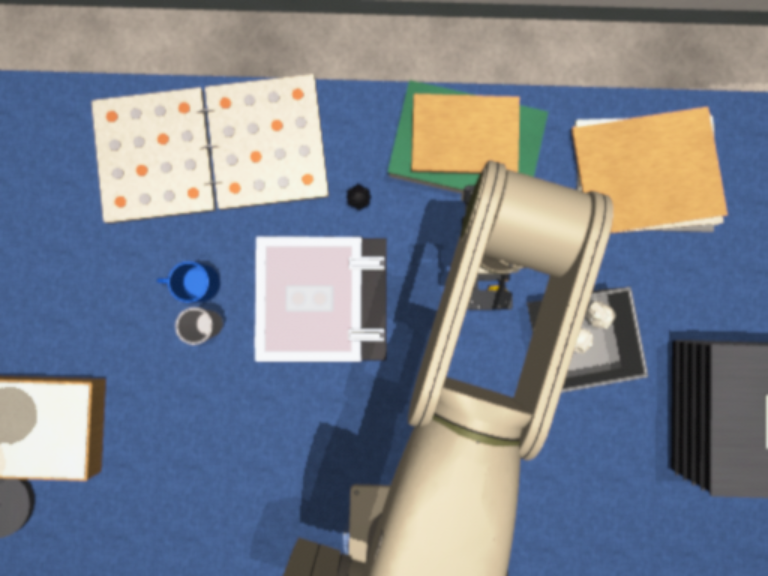

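The lid is shut with the set visible inside at (310,298). Both buttons point across the lid's edge at (367,262) and (367,335). The mug and beaker stand at (193,282) and (196,325), and the arm is clear. Handing in.

```bash
python3 -c "
from plant import ctrl
print(ctrl.close_job())"
```

```text
the job is handed in; nothing more can be done
None
```

The job is handed in: the three paper balls present are in the bin, the one coin set lies flat on the red bed, the lid is shut and both turnbuttons are across its edge, and the mug and beaker were left standing.

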